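Load a gel tray into a sprung casting stand and fit its comb

ROBOT

A 7-joint arm with a two-finger parallel gripper is mounted at the origin on the work surface. World frame = base frame: x ahead of the robot, y to its left, z up, the work surface at z = 0. Lengths are in m, angles in rad, forces in N, time in s.
With the tool pointing down it reaches from about 0.4 to 0.875 m from the base axis. Payload 4.4 kg.
Tool frame: the origin (TCP) lies where the fingers leave the gripper's body, on its centre line; the fingertips stand 73 mm ahead of it and the grasp point (between the pads) lies 54 mm ahead of it; z points along the fingers, y is the line along which they close (so a half turn about z gives the same grasp; the last joint's range is limited). The gripper opens to 85 mm and grips with 20 to 120 N. Pads are 22 mm wide; open, the fingers measure 114 mm over their backs; the gripper's body (76 mm by 85 mm) begins 54 mm behind the grasp point. The pads swing forward as they close: fully open they stand 13 mm farther back than shut.
Start: joints at [-1.216, 0.628, 0.038, 1.517, -0.027, 0.996, -0.02], TCP at [0.265, 0.593, 0.304] pointing down, gripper open.
Joint ranges: [-3.06, 3.06], [-0.37, 2.12], [-1.25, 1.32], [0.18, 2.47], [-1.1, 4.24], [0.23, 1.98], [-2.94, 2.94]. Speed limits (rad/s): [2.57, 2.57, 3.14, 3.14, 3.14, 3.14, 3.14].

INTERFACE

Orientations are given as a unit quaternion [x, y, z, w].
In Python, from workcell import readout, snapshot, camera_params, r gives the robot as it stands. The module is installed in compiled form; this text tells all that it offers.
- The arm moves only by the tool apply_moves, never from a script. Its argument "deltas" is a list of rows, each a list of 7 numbers: the shift along the tool's x, y, z in mm, then the turn, a rotation vector about the tool's x, y, z in rad, then the gripper command: -1 is fully open, 1 is shut, values between are in proportion. In form: [[x, y, z, ax, ay, az, fingers], ...]. A call has exactly 10 rows; each row is the pose to reach, as a shift and turn from the pose commanded when the call began, along the tool's axes at that moment; what a row does not reach only later rows make up. A row lasts 1/10 s, in which the tool goes at most 50 mm and 8.59 degrees, less where a joint would pass 70% of its speed; a pose out of reach is approached as far as the arm can. A call with a gripper value outside its range is refused whole. The fingers move at their own pace and stop on an object; the grip force is fixed at half the most. Time passes only in rows, so rows that repeat a pose let the fingers close, or fill a call up. It gives the time, the measured TCP pose, the force, the opening and the grip force at its end, in the units of the state.
- readout.get_obs(): the state, without advancing time (a new reading comes with each control period).
- snapshot(name): name is "scene" or "top" or "wrist"; returns (picture, depth): 400x640x3 uint8, red, green, blue; 400x640 float32, m along the optical axis (not along the pixel's ray), 0 where there is no reading.
- camera_params(name): a dict with "intrinsics" (3x3 intrinsics, pixels), "R" (3x3) and "t" (3): a world point X has camera coordinates R X + t; the wrist camera has in their place "tool_from_camera" (4x4, takes a point from camera to tool coordinates, whose origin is the TCP and whose axes are the flange's). Camera axes: x right, y down, z forward; pixel columns grow to the right and rows downward; lengths in m; the calibration is good to about 2 mm. A picture is of the moment at which its call begins: read the wrist's pose just before it. camera_params takes no time and is no camera call.
- r.sign_off(): hands the job in; it is judged then, once.
The state is a dict: "time": time; "joints": joint angles; "dq": joint speeds; "joint_efforts": joint torques, N m; "tool_pos": TCP position; "tcp_rot": TCP orientation; "ft_force": force on the tool from outside, world axes, zero at the start; "torque": the same for the moment, N m; "finger_gap": finger opening in m; "grasp_force": force on a finger pad.
Only numpy, scipy, OpenCV 4.12 (cv2) and the standard library are available. Lean on these libraries where they do the work, as an engineer would, in place of code of your own. Each camera call takes 0.05 s, during which the arm holds its last target. There are 200 camera calls.

TASK

Get the gel casting stand ready for pouring. First take the amber gel tray off the sloping draining rack and load it into the casting stand: nose one end of the tray down under the blue lip of the sprung dam, push the dam back with it, lower the other end in behind the fixed dam and press the tray down flat, so that the sprung dam holds it tight against the fixed dam. Then lift the blue comb up and off its two hooks and set it across the tray, with its bar fully down in the pair of notches and its teeth inside; let go, and leave the white tray, glassware, jar, bottle, tip box and tube rack where they are.

Things in the scene. Friction and masses are not known exactly. Their poses are not given: they have to be found in the camera images.
- tray: Amber gel tray, loose, 0.16 kg: 130 mm long (x), 62 mm wide (y), 30 mm high, open at both ends; floor and two side walls 4 mm thick. Origin: centre of the underside; z out of its open top. Starts on the draining rack, sloping 32 degrees, +x end uphill. Grasp it across its width at the middle, square to its floor. May be loaded either way round.
- tray_notch (a point): Middle of the tray between its two comb notches (tray x = 22, y = 0, z = 20 mm): one notch in the top edge of each side wall, 12 mm wide between rounded shoulders of 5 mm radius, 10 mm deep. The seated comb's origin lies here.
- narrow_tray: White gel tray, a bystander: 130 mm long (x), 50 mm wide (y), 30 mm high, origin at the centre of the underside; lies in the rack's other lane, 90 mm from the amber tray's middle.
- rack: Draining rack of steel wire on a white drip tray, fixed, 150 mm (x) by 172 mm (y), 95 mm high. Origin: on the bench, under its middle. Two lanes along x, at y = -45 and +45 mm, rise 32 degrees towards +x; in each a tray lies on two wires, its low end against a wire stop 15 mm high. Either lane may hold the amber tray.
- rack_lanes (a point): Point midway between the rack's lanes, 60 mm above its origin, at the height of the trays' underside centres. The wires under a tray are narrower than the tray, so the fingers have room at both its sides.
- caster: Gel casting stand, fixed: grey base 225 mm (x = -85 to 140) by 96 mm, top 20 mm above the bench. Origin: on the bench under the loaded tray's middle; x points from fixed to sprung dam, z up. Loaded tray: level, origin at x = 0, y = 0, z = 20 mm. Flared guides 66 mm apart, 37 mm high, at x = -54..-38 and 30..46 mm; between them room for fingers. Bracket 64 mm high at x = 128..138 mm.
- fixed_face (a point): Middle of the fixed dam's rubber face, at x = -65, y = 0, z = 37 mm of the stand, facing the sprung dam. The fixed dam is 62 mm wide and its top is 54 mm above the bench, 34 mm above the base.
- dam_face (a point): Middle of the sprung dam's rubber face, z = 40 mm (moves with it; x = 57, y = 0 of the stand at rest). Face 62 mm wide, upright, from the base up to the underside of a blue hold-down lip at z = 60 mm; the lip is 5 mm thick and reaches 13 mm out over the tray's end, too far to put the tray in level: nose it in under the lip tilted 15 to 25 degrees.
- dam (a joint): Travel of the sprung dam in m: 0 at rest (its face 122 mm from the fixed face), growing as it is pressed back towards +x of the stand, stop at 0.018; 0.008 with the tray loaded. To swing the tray's other end in past the fixed dam it must be pressed back 0.0125 or more. Spring: 4 N at 0, rising 0.25 N per mm. Its grip can hold a tray up, so the tray must be pressed down flat.
- comb: Blue well comb, loose, 0.045 kg. Origin: centre of the underside of its bar, z up as it hangs. Bar 100 mm long (y), 9 mm thick (x), 10 mm high. Below it a 46 mm wide, 3 mm thick row of teeth, 14 mm long. Seated, its bar lies across the tray with its ends in the notches, either way round.
- comb_grip (a point): Middle of the comb's upright grip, 34 mm above the comb's origin. The grip is 46 mm long (y), 8 mm thick (x) and rises from the bar's top to 46 mm above the origin; pinch it across its thickness from above.
- comb_stand: Comb stand, fixed, white base 85 by 115 mm. Origin: on the bench under the hanging comb; -x is its front. Two steel wire hooks at y = -40 and 40 mm carry the bar's ends 95 mm above the bench; their front tips turn up 16 mm above that, the wires behind rise 15 mm to posts at x = 38 mm. The comb with its teeth is clear of the hooks when lifted 35 mm.
- flask: Glass conical flask, a bystander, 80 mm wide, 118 mm high, loose, behind the comb stand. Origin: centre of the underside.
- tube_rack: Blue rack of small tubes, a bystander, 75 mm by 150 mm, 45 mm high, loose. Origin: centre of the underside.
- tip_box: Grey and blue pipette-tip box, a bystander, 87 mm by 124 mm, 60 mm high, loose. Origin: centre of the underside.
- bottle: Glass reagent bottle with blue cap, a bystander, 68 mm wide, 155 mm high, loose. Origin: centre of the underside.
- beaker: Small glass beaker, a bystander, 68 mm wide, 75 mm high, loose, in front of the comb stand. Origin: centre of the underside.
- jar: Glass powder jar with orange lid, a bystander, 64 mm wide, 125 mm high, loose, standing beside the casting stand on its far side (-y of the stand). Origin: centre of the underside.
Things that resemble listed ones, but are neither listed nor needed, are in the scene too. What is shaped like the tray but yellow is not meant.

How it is judged:
On the way, in this order (a step that is already met when the one before it is completed fails the run):
1. the sprung dam is pressed back 11.5 mm or more by the tray (value of joint dam above 0.0115 m and contact force between tray and caster above 1 N), for 0.05 s.
2. the tray lies home on the stand's base, level, gripped between the sprung dam and the fixed dam (z of tray in the frame of caster between 0.0175 and 0.0235 m and angle between tray's own z axis and vertical below 0.04 rad and value of joint dam between 0.006 and 0.0105 m and x of tray in the frame of caster between -0.004 and 0.004 m and y of tray in the frame of caster between -0.005 and 0.005 m), for 0.2 s.
3. with the tray loaded, the comb is lifted up and off its hooks (25 mm or more) (height (world z) of comb above 0.12 m), for 0.1 s.
At the end, for the whole second after the job is handed in: Tray flat on the stand's base (within 3.5 mm, 0.04 rad), within 4 mm lengthwise and 5 mm sideways of its place, dam pressed back 6 to 10.5 mm by it; comb bar down in the notches (within 3.5 mm in height, 4 mm along, 6 mm across the tray, 0.12 rad of upright); both at rest (all of step 2 and z of comb in the frame of tray between 0.017 and 0.0235 m and x of comb in the frame of tray between 0.018 and 0.026 m and y of comb in the frame of tray between -0.006 and 0.006 m and angle between comb's own z axis and vertical below 0.12 rad and linear speed of each of tray, comb below 0.02 m/s); the robot touches nothing.
It fails at once if a bystander (white tray, flask, jar, tube rack, tip box, bottle or beaker) is moved more than 30 mm (distance of any of narrow_tray, flask, tube_rack, tip_box, bottle, beaker, jar from where it was at the start of the episode above 0.03 m).
It also fails if it takes over 58 s, if anything falls off the work surface, if the arm or the gripper's body presses on something with over 40 N, if the wrist force passes 120 N, or if a joint passes its speed limit or range.

## Working session

There is one attempt and no reset: what is moved stays moved. The work goes in short steps, Python scripts to look and compute and a tool call to move; the robot and the scene stay as the last step left them, time stands still between calls to the robot, and variables do not carry over. Pictures are saved under pics/ and viewed, at most 13 in all, crops included, and the job is handed in when it is done.

Besides the shell and the picture viewer there is one more tool, called after ">>>" in YAML: its name, and indented under it one key for each argument. apply_moves: Moves the arm, as the interface text tells. Its arguments: {"type":"object","properties":{"deltas":{"type":"array"}},"required":["deltas"]}

```bash
mkdir -p pics; cat > h.py <<'E'
import numpy as np,cv2
from scipy.spatial.transform import Rotation as Rn
from workcell import readout,snapshot,camera_params,r
def snap(n):
    p,d=snapshot(n); np.savez('pics/%s.npz'%n,p=p,d=d); return p,d
def load(n):
    z=np.load('pics/%s.npz'%n); return z['p'],z['d']
def cloud(n,d,o=None):
    c=camera_params(n);K=np.array(c['intrinsics'])
    v,u=np.mgrid[:400,:640]
    P=np.stack([(u-K[0,2])/K[0,0]*d,(v-K[1,2])/K[1,1]*d,d],-1)
    if n!='wrist': return (P-np.array(c['t']))@np.array(c['R'])
    T=np.array(c['tool_from_camera']);P=P@T[:3,:3].T+T[:3,3]
    return P@Rn.from_quat(o['tcp_rot']).as_matrix().T+np.array(o['tool_pos'])
def save(name,img,s=1):
    cv2.imwrite('pics/'+name,cv2.resize(img[...,::-1],None,fx=s,fy=s,interpolation=cv2.INTER_CUBIC))
E
python3 - <<'E'
from h import *
o=readout.get_obs();print(o)
a,_=snap('scene');b,_=snap('top')
save('scene.png',a,1.25);save('top.png',b,1.25)
E
```

```text
{'time': 0.0, 'joints': array([-1.21579973,  0.62938555,  0.03845128,  1.51839174, -0.02696895,
        0.99631096, -0.01997897]), 'dq': array([ 1.12497239e-03, -9.67535620e-05,  1.17673073e-03,  1.01933771e-04,
       -8.37889837e-05, -9.84572876e-04,  1.30884715e-03]), 'joint_efforts': array([ 3.88884891e-04, -5.63403511e+01,  1.22620605e+00, -1.93445992e+01,
        1.10840620e-02,  1.08300606e-02, -6.90505615e-06]), 'tool_pos': array([0.2652952 , 0.59284425, 0.30295601]), 'tcp_rot': array([ 2.08834738e-01,  9.77950446e-01, -9.72721840e-04, -1.76896219e-04]), 'ft_force': array([-0.77176602,  1.04279609,  0.05579907]), 'torque': array([0.00696729, 0.01815857, 0.0234024 ]), 'grasp_force': 0.0, 'finger_gap': 0.08540247129788733}
```

View pics/top.png

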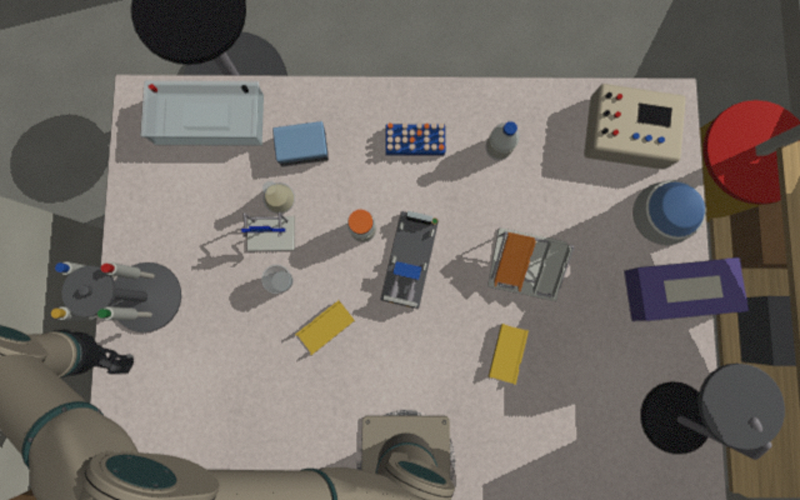

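View pics/scene.png

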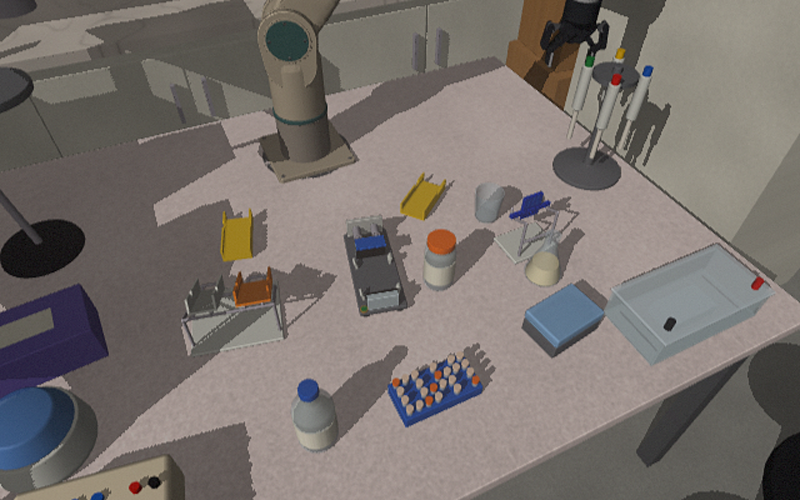

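Top view (800-px scale): the amber tray is at (515,260) on the rack, with the white tray beside it at (552,268). The yellow lookalikes are at (325,327) and (508,353), flat on the bench, so they aren't meant. The caster is at (410,260), with its blue lip at (407,270) and bracket at (402,300), so stand +x points toward the robot. The comb is at (262,230) and the jar at (360,222).

```bash
python3 - <<'E'
from h import *
a,da=load('scene');b,db=load('top')
save('crop.png',np.hstack([b[155:255,295:460],b[140:240,185:245]]),3.5)
A=cloud('scene',da);B=cloud('top',db)
def st(n,img,P,m):
    q=P[m];q=q[np.isfinite(q).all(1)]
    q=q[(abs(q[:,:2]-np.median(q[:,:2],0))<.12).all(1)]
    print(n,len(q),'med',np.median(q,0).round(4),'lo',np.percentile(q,2,0).round(4),'hi',np.percentile(q,98,0).round(4))
    v=q[:,:2]-q[:,:2].mean(0);w,e=np.linalg.eigh(np.cov(v.T));pr=v@e;print('  axis(long)',e[:,1].round(3),np.degrees(np.arctan2(e[1,1],e[0,1])).round(1),'ext',np.ptp(pr,0).round(4));return q
for n,img,P,boxo,boxb in(('top',b,B,(390,180,435,235),(190,170,235,200)),('scene',a,A,(180,210,222,250),(400,145,445,185))):
    h=cv2.cvtColor(img,cv2.COLOR_RGB2HSV);u=np.arange(640)[None];v=np.arange(400)[:,None]
    box=lambda x:(u>=x[0])&(u<=x[2])&(v>=x[1])&(v<=x[3])
    sat=h[...,1]>130
    st(n+' amber',img,P,sat&(h[...,0]<18)&box(boxo))
    st(n+' comb',img,P,sat&(h[...,0]>105)&(h[...,0]<135)&box(boxb))
    bl=(310,205,345,230) if n=='top' else (278,185,312,205)
    st(n+' lip',img,P,sat&(h[...,0]>100)&(h[...,0]<125)&box(bl))
    jb=(275,165,302,185) if n=='top' else (335,180,370,206)
    st(n+' jarlid',img,P,(h[...,1]>150)&(h[...,0]<18)&box(jb))
# caster footprint: top-cam points in height bands
m=(B[...,0]>.3)&(B[...,0]<.75)&(abs(B[...,1]+.0)<.12)
for lo,hi in((.012,.03),(.05,.075)):
    s=m&(B[...,2]>lo)&(B[...,2]<hi);vv,uu=np.where(s);print(lo,s.sum(),cv2.minAreaRect(B[s][:,:2].astype(np.float32)))
print('bench z',np.median(B[300:310,150:200,2]), [B[int(v),int(u)].round(3) for u,v in((322,193),(327,175),(326,216),(321,240))])
E
```

```text
top amber 909 med [ 0.464  -0.2562  0.0678] lo [ 0.4096 -0.2874  0.0293] hi [ 0.5178 -0.2149  0.1102]
  axis(long) [-0.976  0.216] 167.5 ext [0.0796 0.1236]
top comb 105 med [0.5252 0.3268 0.1292] lo [0.5209 0.284  0.0982] hi [0.5285 0.3753 0.1421]
  axis(long) [-0.02  1.  ] 91.1 ext [0.0087 0.0982]
top lip 208 med [ 0.4385 -0.0007  0.0635] lo [ 0.4211 -0.03    0.0582] hi [0.4554 0.0286 0.0693]
  axis(long) [0.076 0.997] 85.6 ext [0.1365 0.0616]
top jarlid 283 med [0.5435 0.1057 0.1232] lo [0.5203 0.0819 0.1182] hi [0.5688 0.1294 0.1282]
  axis(long) [0.284 0.959] 73.5 ext [0.0532 0.0529]
scene amber 596 med [ 0.4809 -0.2592  0.0773] lo [ 0.4172 -0.2919  0.0295] hi [ 0.5267 -0.2159  0.1142]
  axis(long) [-0.991  0.134] 172.3 ext [0.0819 0.1217]
scene comb 295 med [0.5331 0.3259 0.1082] lo [0.5285 0.2827 0.0826] hi [0.5358 0.372  0.1403]
  axis(long) [0. 1.] 90.0 ext [0.0101 0.098 ]
scene lip 210 med [ 0.4459 -0.004   0.0634] lo [ 0.4274 -0.0319  0.0584] hi [0.4621 0.0252 0.0666]
  axis(long) [0.224 0.975] 77.1 ext [0.0322 0.0605]
scene jarlid 364 med [0.5545 0.1018 0.1232] lo [0.5265 0.0786 0.1099] hi [0.5756 0.1287 0.1269]
  axis(long) [-0.727  0.687] 136.6 ext [0.054  0.0534]
0.012 1850 ((0.5648855566978455, 0.011397406458854675), (0.1771523505449295, 0.4033793807029724), 77.16763305664062)
0.05 450 ((0.556907057762146, 0.024424217641353607), (0.16606022417545319, 0.38415852189064026), 79.64592742919922)
bench z -0.0016194858745026753 [array([0.513, 0.008, 0.018]), array([ 0.564, -0.007,  0.042]), array([ 0.439, -0.004,  0.063]), array([0.369, 0.011, 0.063])]
```

View pics/crop.png

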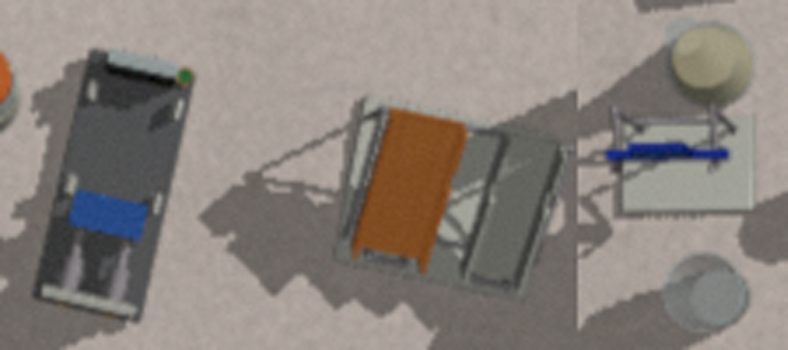

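```bash
cat >> h.py <<'E'
def rot(zt,yt):  # tool axes in world from z and approx y
    z=np.array(zt,float);z/=np.linalg.norm(z);y=np.array(yt,float);y-=z*(y@z);y/=np.linalg.norm(y)
    return np.stack([np.cross(y,z),y,z],1)
def go(p,R,o=None):
    o=o or readout.get_obs();R0=Rn.from_quat(o['tcp_rot']).as_matrix()
    d=R0.T@(np.array(p)-o['tool_pos'])*1000;w=Rn.from_matrix(R0.T@R).as_rotvec()
    print('delta mm',d.round(1),'rv',w.round(3),'dist',np.linalg.norm(d).round(),'ang',np.degrees(np.linalg.norm(w)).round(1))
E
python3 - <<'E'
from h import *
print(camera_params('wrist'))
th=np.radians(-12.4);dh=np.array([np.cos(th),np.sin(th),0]);w=np.array([-dh[1],dh[0],0])
go([.43,-.13,.42],rot([0,0,-1],w))
B=cloud('top',load('top')[1]);b=load('top')[0]
# low/high end of amber
h=cv2.cvtColor(b,cv2.COLOR_RGB2HSV);m=(h[...,1]>130)&(h[...,0]<18);m[:180]=0;m[235:]=0;m[:,:390]=0;m[:,436:]=0
q=B[m];s=q@dh
for k in(5,25,50,75,95):
    x=np.percentile(s,k);g=abs(s-x)<.004;print(x.round(3),np.median(q[g],0).round(3),(q[g]@w).min().round(3),(q[g]@w).max().round(3))
E
```

```text
{'intrinsics': array([[303.39606137,   0.        , 313.98495183],
       [  0.        , 303.39606137, 198.16701957],
       [  0.        ,   0.        ,   1.        ]]), 'tool_from_camera': array([[ 9.03309824e-05, -9.54815555e-01, -2.97199005e-01,
         7.53585950e-02],
       [ 9.99999935e-01, -1.77560714e-05,  3.60986235e-04,
        -1.29573875e-04],
       [-3.49952359e-04, -2.97199018e-01,  9.54815491e-01,
        -6.99707645e-02],
       [ 0.00000000e+00,  0.00000000e+00,  0.00000000e+00,
         1.00000000e+00]])}
delta mm [-445.6 -592.8 -115.9] rv [-0.002 -0.    -0.204] dist 751.0 ang 11.7
0.457 [ 0.415 -0.245  0.032] -0.177 -0.116
0.48 [ 0.436 -0.248  0.046] -0.176 -0.115
0.508 [ 0.464 -0.257  0.063] -0.178 -0.116
0.535 [ 0.49  -0.263  0.081] -0.177 -0.115
0.558 [ 0.513 -0.265  0.093] -0.177 -0.117
```

>>> apply_moves:
  deltas:
    - [-436,-593,0,0,0,-0.204,-1]
    - [-436,-593,0,0,0,-0.204,-1]
    - [-436,-593,0,0,0,-0.204,-1]
    - [-436,-593,0,0,0,-0.204,-1]
    - [-436,-593,0,0,0,-0.204,-1]
    - [-436,-593,0,0,0,-0.204,-1]
    - [-436,-593,0,0,0,-0.204,-1]
    - [-436,-593,0,0,0,-0.204,-1]
    - [-436,-593,0,0,0,-0.204,-1]
    - [-436,-593,0,0,0,-0.204,-1]

```text
time: 1.1
tool_pos: [0.3712, 0.1027, 0.304]
tcp_rot: [0.108, 0.994, 0.0, 0.0]
ft_force: [1.3, 0.6, 0.7]
finger_gap: 0.0855
grasp_force: 0.0
```

>>> apply_moves:
  deltas:
    - [-20,-43,0,0,0,0,-1]
    - [-40,-87,0,0,0,0,-1]
    - [-60,-130,0,0,0,0,-1]
    - [-80,-174,0,0,0,0,-1]
    - [-99,-217,0,0,0,0,-1]
    - [-99,-217,0,0,0,0,-1]
    - [-99,-217,0,0,0,0,-1]
    - [-99,-217,0,0,0,0,-1]
    - [-99,-217,0,0,0,0,-1]
    - [-99,-217,0,0,0,0,-1]

```text
time: 2.1
tool_pos: [0.4213, -0.1273, 0.3039]
tcp_rot: [0.107, 0.994, 0.0, -0.0]
ft_force: [0.2, 0.3, -0.4]
finger_gap: 0.0854
grasp_force: 0.0
```

```bash
python3 - <<'E'
from h import *
o=readout.get_obs();print(o['tool_pos'],o['tcp_rot'],o['joints'].round(2),np.abs(o['dq']).max())
a,d=snap('wrist');np.save('pics/o.npy',np.r_[o['tool_pos'],o['tcp_rot']])
save('w1.png',a,1.25)
E
```

```text
[ 0.42127924 -0.12727406  0.30391585] [ 1.06896878e-01  9.94270089e-01  1.95274697e-04 -9.92776753e-05] [ 0.13  0.34  0.13  2.08 -0.06  0.73  1.66] 0.005376903041473503
```

View pics/w1.png

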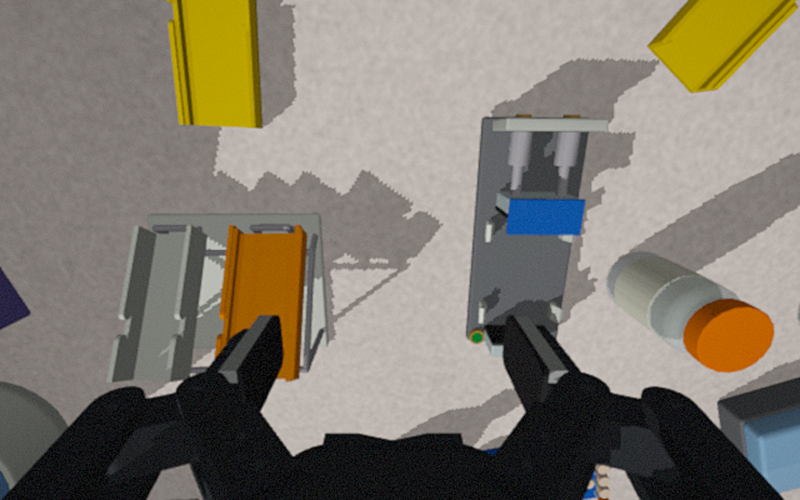

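```bash
python3 - <<'E'
from h import *
a,d=load('wrist');v=np.load('pics/o.npy');o=dict(tool_pos=v[:3],tcp_rot=v[3:])
P=cloud('wrist',d,o);h=cv2.cvtColor(a,cv2.COLOR_RGB2HSV);U,V=np.meshgrid(np.arange(640),np.arange(400))
print('bench z',np.median(P[60:120,250:350,2]).round(4))
def rect(n,q):
    r_=cv2.minAreaRect((q[:,:2]*1000).astype(np.float32));print(n,len(q),np.array(r_[0]).round(1),np.array(r_[1]).round(1),round(r_[2],1),'z',np.percentile(q[:,2],[2,50,98]).round(4))
sat=h[...,1]>120
am=sat&(h[...,0]<18)&(U<250)&(V>170)&(U>170)
q=P[am];
# floor plane: iterate
c=np.median(q,0);g=q
for _ in range(8):
    c=g.mean(0);n=np.linalg.svd(g-c,full_matrices=False)[2][2];n*=np.sign(n[2]);e=(q-c)@n;g=q[abs(e)<.003]
# refine to lowest plane
e=(q-c)@n;print('n',n.round(3),'tilt',np.degrees(np.arccos(n[2])).round(1),'az',np.degrees(np.arctan2(n[1],n[0])).round(1),'hist',np.percentile(e,[1,10,50,90,99]).round(4),len(g),len(q))
# in-plane axes
xa=np.array([-n[0],-n[1],0]);xa/=np.linalg.norm(xa);xa-=n*(xa@n);xa/=np.linalg.norm(xa);ya=np.cross(n,xa)
print('uphill',xa.round(3),'az',np.degrees(np.arctan2(xa[1],xa[0])).round(2))
s=(q-c)@np.stack([xa,ya,n],1);rc=cv2.minAreaRect((s[:,:2]*1000).astype(np.float32));print('inplane rect',rc,'ranges',np.percentile(s,[.5,99.5],0).round(4))
print('c',c)
for k in range(-50,50,20):
    t=s[(abs(s[:,0]*1000-k)<10)];print(k,len(t),(t[:,1].min()*1e3).round(1),(t[:,1].max()*1e3).round(1), 'floor',t[abs(t[:,2])<.004][:,1].min().round(4),t[abs(t[:,2])<.004][:,1].max().round(4))
lip=sat&(h[...,0]>100)&(h[...,0]<125)&(U>390)&(U<480)&(V>150)&(V<195)
rect('lip',P[lip][P[lip][:,2]>.061])
# base top
reg=(U>365)&(U<500)&(V>90)&(V<290)
q=P[reg&(abs(P[...,2]-.019)<.004)];rect('base',q)
br=P[reg&(abs(P[...,2]-.063)<.004)&(V<115)];rect('bracket',br)
fd=P[reg&(V>255)&(P[...,2]>.045)&(P[...,2]<.06)&(U<420)];print(len(fd)); 
if len(fd)>5:rect('fixed',fd)
j=P[sat&(h[...,0]<18)&(U>530)&(V>230)];j=j[j[:,2]>.115];rect('jar',j)
E
```

```text
bench z 0.0001
n [-0.223 -0.909  0.352] tilt 69.4 az -103.8 hist [-0.0385 -0.0288  0.0008  0.0279  0.0371] 242 3644
uphill [0.084 0.342 0.936] az 76.22
inplane rect ((98.35879516601562, 2.2091445922851562), (407.8821716308594, 132.37869262695312), 13.32677936553955) ranges [[-0.0874 -0.0884 -0.0402]
 [ 0.2318  0.0569  0.0386]]
c [ 0.43545377 -0.23020359  0.10858864]
-50 1284 -61.6 32.0 floor -0.0467 -0.0178Traceback (most recent call last):
  File "<stdin>", line 22, in <module>
    return umr_minimum(a, axis, None, out, keepdims, initial, where)
ValueError: zero-size array to reduction operation minimum which has no identity
```

```bash
cat > m.py <<'E'
from h import *
a,d=load('wrist');v=np.load('pics/o.npy');o=dict(tool_pos=v[:3],tcp_rot=v[3:])
P=cloud('wrist',d,o);h=cv2.cvtColor(a,cv2.COLOR_RGB2HSV);U,V=np.meshgrid(np.arange(640),np.arange(400))
def rect(n,q):
    if len(q)<6:print(n,len(q));return
    r_=cv2.minAreaRect((q[:,:2]*1000).astype(np.float32));print(n,len(q),np.array(r_[0]).round(1),np.array(r_[1]).round(1),round(r_[2],1),'z',np.percentile(q[:,2],[2,50,98]).round(4))
sat=h[...,1]>120
E
python3 - <<'E'
from m import *
am=sat&(h[...,0]<18)&(U<250)&(V>170)&(U>170)
fl=P[192:250,193:235].reshape(-1,3);fl=fl[am[192:250,193:235].ravel()]
g=fl
for _ in range(10):
    c=g.mean(0);n=np.linalg.svd(g-c,full_matrices=False)[2][2];n*=np.sign(n[2]);g=fl[abs((fl-c)@n)<(.006 if _<4 else .002)]
print('n',n.round(3),'tilt',np.degrees(np.arccos(n[2])).round(2),len(g),len(fl))
az=np.arctan2(-n[1],-n[0]);print('az',np.degrees(az).round(2))
q=P[am];q=q[abs((q-c)@n)<.035]
xa=-np.array([n[0],n[1],0]);xa-=n*(xa@n);xa/=np.linalg.norm(xa);ya=np.cross(n,xa)
s=(q-c)@np.stack([xa,ya,n],1)*1e3
print('c',c.round(4),'n-range',np.percentile(s[:,2],[1,50,95,99]).round(1))
for k in range(int(s[:,0].min())+5,int(s[:,0].max()),12):
    t=s[abs(s[:,0]-k)<6];print(k,len(t),np.percentile(t[:,1],[1,99]).round(1))
f=s[abs(s[:,2])<2];print('floor low end',np.percentile(f[:,0],[.3,1,2]).round(1)); w_=s[s[:,2]>20];print('rim x',np.percentile(w_[:,0],[.5,2,98,99.5]).round(1), 'rim z',np.percentile(w_[:,2],[50,90]).round(1))
for sg in(-1,1):
    t=w_[w_[:,1]*sg>0];k=np.polyfit(t[:,0],t[:,1],1);print('wall',sg,len(t),k.round(3),np.degrees(np.arctan(k[0])).round(2),np.percentile(t[:,1],[2,50,98]).round(1))
lip=sat&(h[...,0]>100)&(h[...,0]<125)&(U>390)&(U<480)&(V>150)&(V<195)
q=P[lip];rect('lip',q[q[:,2]>.061])
reg=(U>365)&(U<500)&(V>90)&(V<290)
rect('base',P[reg&(abs(P[...,2]-.019)<.004)])
rect('bracket',P[reg&(abs(P[...,2]-.063)<.004)&(V<115)])
rect('fixed',P[reg&(V>255)&(P[...,2]>.045)&(P[...,2]<.06)&(U<420)])
j=P[sat&(h[...,0]<18)&(U>530)&(V>230)];rect('jar',j[(j[:,2]>.115)&(j[:,2]<.135)])
nt=P[(U>80)&(U<170)&(V>175)&(V<310)];nt=nt[nt[:,2]>.03];print('white y max along w')
E
```

```text
n [-0.519  0.113  0.848] tilt 32.06 1019 1106
az -12.33
c [ 0.4476 -0.2515  0.0507] n-range [-1.8  3.6 26.3 27.1]
-47 8 [-39.3  25.1]
-35 356 [-27.3  33.8]
-23 384 [-27.4  34. ]
-11 395 [-26.9  34.1]
1 408 [-26.6  34.1]
13 420 [-26.9  34.1]
25 422 [-26.9  34.2]
37 388 [-27.   34.3]
49 230 [-27.2  34.4]
61 193 [-26.8  34.5]
73 119 [-27.   34.7]
85 90 [17.2 34.7]
floor low end [-40.5 -40.3 -39.9]
rim x [-40.4 -39.1  83.6  87.6] rim z [25.4 26.8]
wall -1 378 [ 4.0000e-03 -2.5084e+01] 0.22 [-27.6 -24.6 -23.5]
wall 1 373 [8.0000e-03 3.2364e+01] 0.48 [29.9 32.8 34.4]
lip 1706 [413.8 -48.8] [176.2  47.2] 58.4 z [0.0631 0.0651 0.0667]
base 8886 [479.   18.2] [154.7 222.6] 77.8 z [0.0177 0.0201 0.0217]
bracket 881 [370.8  13.9] [79.7  9.8] 76.7 z [0.0613 0.0638 0.0655]
fixed 166 [566.1 -55.6] [13.  17.2] 76.6 z [0.046  0.0536 0.0556]
jar 2972 [547.4 105.6] [57.  54.4] 53.5 z [0.1162 0.125  0.1264]
white y max along w
```

```bash
python3 - <<'E'
from m import *
def comp(m,seed):
    n,l=cv2.connectedComponents(m.astype(np.uint8));return l==l[seed[1],seed[0]]
ax=np.radians(-12.2);X=-np.array([np.cos(ax),np.sin(ax),0]);Y=np.array([np.sin(ax),-np.cos(ax),0])
Z=P[...,2]
lip=comp((h[...,1]>120)&(h[...,0]>100)&(h[...,0]<125)&(Z>.062)&(Z<.068),(435,173))
rect('lip',P[lip])
# interior edges of lip in rows: use P along caster axes
def lines(n,m):
    q=P[m];s=np.stack([q@X,q@Y],1)*1e3
    print(n,m.sum())
    for nm,i,j in(('y-edges',0,1),('x-edges',1,0)):
        b=np.round(s[:,i]/4);mn=[];mx=[];cc=[]
        for k in np.unique(b):
            t=s[b==k]
            if len(t)<6:continue
            cc.append(k*4);mn.append(t[:,j].min());mx.append(t[:,j].max())
        print(' ',nm,len(cc),'min',np.median(mn).round(1),np.polyfit(cc,mn,1)[0].round(4),'max',np.median(mx).round(1),np.polyfit(cc,mx,1)[0].round(4))
lines('lip',lip)
dark=(h[...,2]<110)&(abs(Z-.020)<.003)&(U>365)&(U<480)&(V>90)&(V<275)
b=comp(dark,(420,210));lines('base',b)
br=comp((abs(Z-.0635)<.003)&(V<112)&(U>380),(440,100));lines('bracket',br);rect('br',P[br])
fd=(Z>.048)&(Z<.057)&(V>255)&(V<285)&(U>375)&(U<425);lines('fixed',fd)
q=P[fd];print(np.percentile(q@X*1e3,[1,50,99]).round(1),np.percentile(q@Y*1e3,[1,50,99]).round(1))
for nm,vv in(('guides',(Z>.033)&(Z<.040)&(U>370)&(U<470)&(V>170)&(V<262)),):
    q=P[vv];s=np.stack([q@X,q@Y,q[:,2]],1)*1e3
    n,l,st,ce=cv2.connectedComponentsWithStats(vv.astype(np.uint8))
    for i in range(1,n):
        if st[i,4]>5:
            t=P[l==i];print(ce[i].round(),st[i,4],'X',np.percentile(t@X*1e3,[2,98]).round(1),'Y',np.percentile(t@Y*1e3,[2,98]).round(1))
E
```

```text
lip 1688 [442.3  -2.1] [62.3 29.9] 77.3 z [0.0633 0.0651 0.0666]
lip 1688
  y-edges 9 min -121.9 0.3378 max -60.4 -0.0249
  x-edges 16 min -447.4 -0.0001 max -417.9 0.0164
base 6993
  y-edges 55 min -122.8 0.46 max -43.3 -0.0104
  x-edges 24 min -558.1 -0.0014 max -460.6 1.492
bracket 870
  y-edges 3 min -131.5 -0.0401 max -52.4 0.0032
  x-edges 21 min -363.6 0.017 max -355.3 0.0141
br 870 [370.8  14. ] [79.5  9.8] 76.7 z [0.0616 0.0638 0.0655]
fixed 138
  y-edges 5 min -69.4 -0.0595 max -58.9 -0.0038
  x-edges 3 min -572.0 -0.1858 max -556.6 -0.0302
[-572.2 -563.4 -556.6] [-69.5 -63.5 -58.8]
[390. 186.] 65 X [-461.6 -446. ] Y [-55.6 -50. ]
[456. 191.] 30 X [-462.2 -457.1] Y [-132.3 -126.5]
[385. 252.] 54 X [-546.2 -529.9] Y [-54.6 -49.1]
[446. 252.] 82 X [-546.1 -530.7] Y [-131.2 -124.9]
```

```bash
cat >> h.py <<'E'
az=np.radians(-12.1);T32=np.radians(32)
dh=np.array([np.cos(az),np.sin(az),0])
TX=np.cos(T32)*dh+np.sin(T32)*np.array([0,0,1]);TY=np.array([-dh[1],dh[0],0]);TN=np.cross(TX,TY);TO=np.array([.4706,-.2529,.0601])
CO=np.array([.5,-.0156,0]);cy=np.radians(167.1);CX=np.array([np.cos(cy),np.sin(cy),0]);CY=np.array([-CX[1],CX[0],0])
E
python3 - <<'E'
from m import *
s=(P-TO)@np.stack([TX,TY,TN],1)*1e3
print('grey things near tray +y side: x,y,n')
for y0 in range(32,52,4):
  for x0 in range(-60,40,20):
    m=(s[...,1]>y0)&(s[...,1]<y0+4)&(abs(s[...,0]-x0)<10)&(U<270)&(P[...,2]<.2)
    if m.sum()>0: print((y0,x0,m.sum(),s[...,2][m].max().round(),P[...,2][m].max().round(3)),end=' ')
  print()
print('white side')
for y0 in range(-66,-32,4):
    m=(s[...,1]>y0)&(s[...,1]<y0+4)&(abs(s[...,0])<40)&(U<270)&(P[...,2]<.2)
    if m.sum()>0: print(y0,m.sum(),s[...,2][m].max().round())
# fingers in tool frame
R=Rn.from_quat(o['tcp_rot']).as_matrix();t=(P-o['tool_pos'])@R*1e3
m=(t[...,2]<110)&(d>0)&(t[...,2]>30)
for sg in(-1,1):
    q=t[m&(t[...,1]*sg>0)];print(sg,len(q),'z',np.percentile(q[:,2],[50,95,99.5,100]).round(1));e=q[q[:,2]>np.percentile(q[:,2],90)];print(e.min(0).round(1),e.max(0).round(1))
E
```

```text
grey things near tray +y side: x,y,n
(32, -60, np.int64(70), np.float64(-6.0), np.float64(0.028)) (32, -40, np.int64(105), np.float64(-5.0), np.float64(0.039)) (32, -20, np.int64(111), np.float64(-4.0), np.float64(0.051)) (32, 0, np.int64(104), np.float64(-4.0), np.float64(0.061)) (32, 20, np.int64(116), np.float64(-4.0), np.float64(0.072)) 
(36, -60, np.int64(90), np.float64(-7.0), np.float64(0.027)) (36, -40, np.int64(94), np.float64(-5.0), np.float64(0.037)) (36, -20, np.int64(84), np.float64(-6.0), np.float64(0.048)) (36, 0, np.int64(87), np.float64(-6.0), np.float64(0.06)) (36, 20, np.int64(94), np.float64(-4.0), np.float64(0.069)) 
(40, -60, np.int64(54), np.float64(-26.0), np.float64(0.002)) (40, -40, np.int64(50), np.float64(-40.0), np.float64(0.002)) (40, -20, np.int64(50), np.float64(-49.0), np.float64(0.007)) (40, 0, np.int64(49), np.float64(-62.0), np.float64(0.006)) (40, 20, np.int64(44), np.float64(-74.0), np.float64(0.006)) 
(44, -60, np.int64(56), np.float64(-26.0), np.float64(0.002)) (44, -40, np.int64(51), np.float64(-39.0), np.float64(0.002)) (44, -20, np.int64(49), np.float64(-51.0), np.float64(0.001)) (44, 0, np.int64(44), np.float64(-64.0), np.float64(0.002)) (44, 20, np.int64(45), np.float64(-76.0), np.float64(0.002)) 
(48, -60, np.int64(53), np.float64(-26.0), np.float64(0.002)) (48, -40, np.int64(48), np.float64(-40.0), np.float64(0.001)) (48, -20, np.int64(51), np.float64(-51.0), np.float64(0.002)) (48, 0, np.int64(45), np.float64(-65.0), np.float64(0.002)) (48, 20, np.int64(28), np.float64(-77.0), np.float64(0.001)) 
white side
-66 1163 32.0
-34 112 32.0
-1 1877 z [41.4 55.6 58.7 60.2]
[-11.3 -49.6  53.5] [ 11.  -42.8  60.2]
1 1876 z [41.4 55.5 58.9 60.3]
[-11.   42.   53.3] [10.8 48.8 60.3]
```

```bash
python3 - <<'E'
from h import *
R=rot(-TN,TY)
go(TO+.13*TN-.002*TX,R);go(TO+.07*TN-.002*TX,R)
E
```

```text
delta mm [  -4.3 -112.3  134.6] rv [-0.001 -0.559 -0.003] dist 175.0 ang 32.0
delta mm [ -36.1 -112.2  185.5] rv [-0.001 -0.559 -0.003] dist 220.0 ang 32.0
```

>>> apply_moves:
  deltas:
    - [-1,-28,33,0,-0.14,0,-1]
    - [-2,-56,67,0,-0.28,0,-1]
    - [-3,-84,100,0,-0.42,0,-1]
    - [-4,-112,134,0,-0.559,-0.003,-1]
    - [-4,-112,134,0,-0.559,-0.003,-1]
    - [-12,-112,147,0,-0.559,-0.003,-1]
    - [-20,-112,160,0,-0.559,-0.003,-1]
    - [-28,-112,173,0,-0.559,-0.003,-1]
    - [-36,-112,185.5,0,-0.559,-0.003,-1]
    - [-36,-112,185.5,0,-0.559,-0.003,-1]

```text
time: 3.15
tool_pos: [0.4885, -0.2726, 0.2757]
tcp_rot: [0.106, 0.965, -0.015, 0.239]
ft_force: [-0.1, 1.1, -0.6]
finger_gap: 0.0855
grasp_force: 0.0
```

```bash
python3 - <<'E'
from h import *
o=readout.get_obs();print(o['joints'].round(2),o['ft_force'].round(1))
R=rot(-TN,TY);go(TO+.07*TN-.002*TX,R,o)
a,d=snap('wrist');save('w2.png',a[150:,150:500],1.6)
E
```

```text
[ 0.48  0.43  0.09  2.15 -1.1   0.23  2.94] [-0.1  1.1 -0.6]
delta mm [126.7  12.  111.4] rv [ 0.017 -0.075 -0.013] dist 169.0 ang 4.5
```

View pics/w2.png

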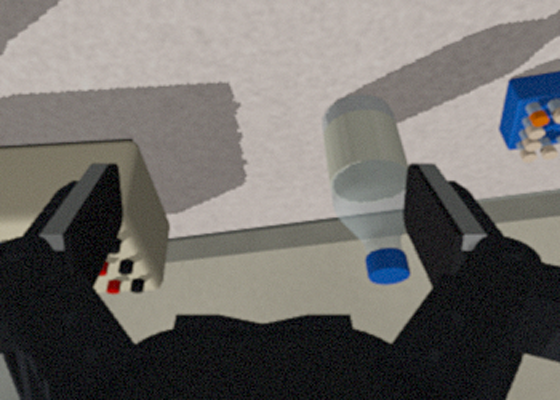

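```bash
cat > kin.py <<'E'
from h import *
import itertools,os
from scipy.optimize import least_squares
LO=np.array([-3.06,-.37,-1.25,.18,-1.1,.23,-2.94]);HI=np.array([3.06,2.12,1.32,2.47,4.24,1.98,2.94])
def fk(q,s,L):
    # L: h,L1,e1,L2,e2,Lt,ew,b0
    z=lambda a:Rn.from_euler('z',a).as_matrix();y=lambda a:Rn.from_euler('y',a).as_matrix()
    R=z(s[0]*q[0])@y(q[1]);p=np.array([0,0,L[0]])
    R=R@z(s[1]*q[2]);p=p+R@[L[2],0,L[1]]
    R=R@y(q[3]);p=p+R@[L[4],0,L[3]]
    R=R@z(s[2]*q[4])@y(q[5]);p=p+R@[L[6],0,L[5]]
    R=R@z(s[3]*q[6])@z(L[7]);return p,R
E
python3 - <<'E'
from kin import *
o=readout.get_obs()
S=[([-1.21579973,.62938555,.03845128,1.51839174,-.02696895,.99631096,-.01997897],[.2652952,.59284425,.30295601],[2.08834738e-01,9.77950446e-01,-9.72721840e-04,-1.76896219e-04]),
([.13,.34,.13,2.08,-.06,.73,1.66],[.42128,-.12727,.30392],[1.06896878e-01,9.94270089e-01,1.95274697e-04,-9.92776753e-05]),
(o['joints'].tolist(),o['tool_pos'].tolist(),o['tcp_rot'].tolist())]
import json;json.dump(S,open('S.json','w'))
best=[]
for s in itertools.product((-1,1),repeat=4):
  for b in(0,np.pi/2,np.pi,-np.pi/2):
    e=0
    for q,p,r_ in S: e+=(Rn.from_matrix(fk(q,s,[0]*7+[b])[1]).inv()*Rn.from_quat(r_)).magnitude()
    best.append((e,s,b))
best.sort();print(best[:3]);e,s,b=best[0]
f=lambda x:np.r_[np.concatenate([(fk(q,s,list(x)+[b])[0]-p) for q,p,_ in S]),(x[[2,4,6]])*1e-3]
r1=least_squares(f,[.3,.3,0,.3,0,.2,0]);print(r1.x.round(4),(r1.fun*1e3).round(1))
E
```

```text
[(0.008257211693757796, (-1, -1, -1, -1), 1.5707963267948966), (0.5114362410355296, (-1, 1, -1, -1), 1.5707963267948966), (1.2705168743689255, (1, -1, 1, 1), -1.5707963267948966)]
[ 0.8857  0.3402  0.0755  0.5201  0.1494  0.4036 -0.0334] [-17.    6.    1.1   9.6   4.5 -14.2  -1.8   7.8  13.2   0.1   0.1  -0. ]
```

```bash
cat >> kin.py <<'E'
sg=(-1,-1,-1,-1)
import json
def fk2(q,L): # L: h,by, 4 links x (x,y,z)
    z=lambda a:Rn.from_euler('z',-a).as_matrix();y=lambda a:Rn.from_euler('y',a).as_matrix()
    v=np.array(L[1:13]).reshape(4,3)
    R=z(q[0]);p=np.array([0,0,L[0]])
    R=R@y(q[1])@z(q[2]);p=p+R@v[0]
    R=R@y(q[3]);p=p+R@v[1]
    R=R@z(q[4]);p=p+R@v[2]
    R=R@y(q[5]);p=p+R@v[3]
    return p,R@z(q[6]-np.pi/2)
def fit(S,L0,w):
    L0=np.array(L0)
    f=lambda L:np.r_[np.concatenate([(fk2(q,L)[0]-p)/(.004 if k==1 else .0007) for k,(q,p,_) in enumerate(S)]),(L-L0)/w]
    r=least_squares(f,L0);return r.x,r.fun[:3*len(S)]
E
python3 - <<'E'
from kin import *
S=json.load(open('S.json'))
for nm,L0 in(('plain',[.35,0,0,.4,0,0,.4,0,0,0,0,0,.25]),('rizon',[.365,-.02,.0,.395,.02,0,.385,0,0,0,0,0,.3]),('p2',[.32,0,0,.35,0,0,.35,0,0,0,0,0,.35])):
    x,e=fit(S,L0,np.array([.1]+[.03,.01,.1]*2+[.03,.01,.03]+[.05,.01,.15]));print(nm,x.round(3),e.round(1))
E
```

```text
plain [ 0.366  0.005 -0.008  0.553  0.005 -0.008  0.375 -0.005 -0.006 -0.002
 -0.008 -0.006  0.304] [-0.1  0.   0.   0.1 -0.3 -0.2 -0.   0.   0. ]
rizon [ 0.386  0.005 -0.007  0.55   0.012 -0.007  0.378 -0.007 -0.007 -0.001
 -0.009 -0.007  0.314] [-0.1  0.   0.  -0.1 -0.3 -0.3 -0.   0.   0. ]
p2 [ 0.362  0.004 -0.007  0.555  0.003 -0.007  0.369 -0.004 -0.007  0.002
 -0.009 -0.007  0.305] [-0.1  0.   0.   0.2 -0.3 -0.2 -0.   0.   0. ]
```

```bash
cat >> kin.py <<'E'
LM=np.array(json.load(open('LM.json'))) if os.path.exists('LM.json') else None
def ik(p,R,q0,wr=.03,wl=.02,L=None):
    L=LM if L is None else L;mid=(LO+HI)/2;hw=(HI-LO)/2
    def f(q):
        pp,RR=fk2(q,L)
        lim=np.maximum(0,abs(q-mid)-hw+.06)
        return np.r_[(pp-p)*1000,Rn.from_matrix(RR.T@R).as_rotvec()*300,wr*(q-q0),lim*wl*300]
    r=least_squares(f,np.clip(q0,LO+.01,HI-.01),bounds=(LO,HI));return r.x,np.linalg.norm(r.fun[:3]),np.linalg.norm(r.fun[3:6])/300
def tray_pose(O,u,n,nn=.07,a=-.002): # tool pose holding tray
    y=np.cross(n,u);return O+nn*n+a*u,rot(-n,y)
def caster_tray(ox,bz,th,yoff=0): # ox: origin x in caster; bz: nose bottom z
    th=np.radians(th);u=-np.cos(th)*CX+np.sin(th)*np.array([0,0,1.]);n=np.sin(th)*CX+np.cos(th)*np.array([0,0,1.])
    return CO+ox*CX+yoff*CY+np.array([0,0,bz+.065*np.sin(th)]),u,n
E
python3 - <<'E'
from kin import *
S=json.load(open('S.json'))
x,e=fit(S,[.35,0,0,.4,0,0,.4,0,0,0,0,0,.25],np.array([.1]+[.03,.01,.1]*2+[.03,.01,.03]+[.05,.01,.15]));json.dump(x.tolist(),open('LM.json','w'))
import kin;kin.LM=x
poses=[('pre',tray_pose(TO,TX,TN,.13)),('grasp',tray_pose(TO,TX,TN)),('ins20',tray_pose(*caster_tray(-.03,.023,20))),('push20',tray_pose(*caster_tray(.0,.022,20))),('flat',tray_pose(*caster_tray(.004,.02,0)))]
rng=np.random.default_rng(0)
for nm,(p,R) in poses:
    res=[]
    for k in range(40):
        q,ep,er=ik(p,R,LO+rng.random(7)*(HI-LO),wr=1e-3)
        if ep<.6 and er<.004:res.append(q)
    res=np.array(res);print(nm,p.round(3),len(res))
    if len(res):
        m=np.minimum(res-LO,HI-res).min(1);
        for i in np.argsort(-m)[:5]:print('  ',res[i].round(2),m[i].round(2))
E
```

```text
pre [ 0.402 -0.238  0.169] 0
grasp [ 0.433 -0.245  0.118] 24
   [ 0.38  0.83  0.36  2.43  3.8   0.76 -1.87] 0.04
   [ 0.38  0.83  0.36  2.43  3.8   0.76 -1.87] 0.04
   [ 0.38  0.83  0.36  2.43  3.8   0.76 -1.87] 0.04
   [ 0.38  0.83  0.36  2.43  3.8   0.76 -1.87] 0.04
   [ 0.38  0.83  0.36  2.43  3.8   0.76 -1.87] 0.04
ins20 [ 0.504 -0.017  0.11 ] 20
   [ 0.22  0.77 -0.34  2.32  2.27  0.41 -0.91] 0.15
   [ 0.26  0.78 -0.41  2.32  2.21  0.45 -0.84] 0.15
   [ 0.28  0.78 -0.43  2.33  2.19  0.46 -0.82] 0.14
   [ 0.29  0.79 -0.45  2.33  2.18  0.47 -0.8 ] 0.14
   [ 0.29  0.79 -0.45  2.33  2.18  0.47 -0.8 ] 0.14
push20 [ 0.475 -0.01   0.109] 24
   [-0.03  0.74 -0.01  2.37  2.84  0.32 -1.53] 0.09
   [ 0.04  0.74 -0.11  2.38  2.66  0.36 -1.34] 0.09
   [ 0.08  0.75 -0.17  2.38  2.58  0.38 -1.26] 0.09
   [ 0.09  0.75 -0.17  2.38  2.58  0.38 -1.25] 0.09
   [ 0.09  0.75 -0.18  2.39  2.56  0.39 -1.24] 0.08
flat [ 0.494 -0.014  0.09 ] 19
   [ 0.57  0.97 -0.89  2.11  1.24  0.74  0.16] 0.36
   [ 0.53  0.94 -0.82  2.12  1.21  0.68  0.19] 0.35
   [ 0.57  0.97 -0.9   2.11  1.25  0.75  0.16] 0.35
   [ 0.61  1.01 -0.97  2.11  1.28  0.82  0.13] 0.28
   [ 0.33  0.83 -0.49  2.12  0.97  0.43  0.41] 0.2
```

```bash
cat >> kin.py <<'E'
def rows(path,ref): # path: list of (p,R); ref (p,R); print rounded rows
    for p,R in path:
        d=ref[1].T@(p-ref[0])*1000;w=Rn.from_matrix(ref[1].T@R).as_rotvec()
        print('[%s]'%', '.join(['%g'%v for v in d.round(0)]+['%g'%v for v in w.round(2)]),end=', ')
    print()
def cur():
    o=readout.get_obs();return o['tool_pos'],Rn.from_quat(o['tcp_rot']).as_matrix(),o['joints']
E
python3 - <<'E'
from kin import *
p,R,q0=cur()
pg,Rg=tray_pose(TO,TX,TN)
seed=np.array([.38,.83,.36,2.43,3.8,.76,-1.87])
for s in([.38,.8,.2,2.4,3.4,.7,-1.6],seed,[.4,.8,0,2.4,3.14,.6,-1.3]):
  qg,e,er=ik(pg,Rg,np.array(s),wr=.3);print('grasp',qg.round(2),e.round(2),er.round(4))
  for dz,dx in((.06,.0),(.06,.03),(.09,.03)):
    qp,e,er=ik(pg+np.array([dx,0,dz]),Rg,qg,wr=.3);print('  pre',dz,dx,qp.round(2),e.round(2),er.round(4))
E
```

```text
grasp [ 0.54  0.8   0.13  2.43  3.63  0.67 -1.66] 0.0 0.0
  pre 0.06 0.0 [ 0.58  0.62  0.06  2.41  3.71  0.48 -1.74] 0.0 0.0
  pre 0.06 0.03 [ 0.55  0.63  0.03  2.34  3.68  0.41 -1.77] 0.0 0.0
  pre 0.09 0.03 [ 0.6   0.55 -0.04  2.32  3.71  0.31 -1.8 ] 0.0 0.0
grasp [ 0.38  0.83  0.36  2.43  3.8   0.77 -1.87] 0.0 0.0
  pre 0.06 0.0 [ 0.39  0.65  0.32  2.41  3.91  0.57 -1.98] 0.0 0.0
  pre 0.06 0.03 [ 0.38  0.65  0.27  2.34  3.91  0.51 -2.02] 0.0 0.0
  pre 0.09 0.03 [ 0.41  0.56  0.21  2.32  3.98  0.4  -2.1 ] 0.0 0.0
grasp [ 0.69  0.79 -0.08  2.43  3.44  0.61 -1.42] 0.0 0.0
  pre 0.06 0.0 [ 0.73  0.62 -0.15  2.41  3.47  0.42 -1.49] 0.0 0.0
  pre 0.06 0.03 [ 0.7   0.63 -0.16  2.35  3.44  0.37 -1.49] 0.0 0.0
  pre 0.09 0.03 [ 0.68  0.55 -0.14  2.33  3.57  0.28 -1.64] 0.0 0.0
```

```bash
python3 - <<'E'
from kin import *
p,R,q0=cur();p0,R0=fk2(q0,LM)
pg,Rg=tray_pose(TO,TX,TN)
qp,e,_=ik(pg+[.02,0,.08],Rg,np.array([.6,.62,0,2.36,3.6,.43,-1.65]),wr=.3);print(qp.round(2),e.round(2))
json.dump(qp.tolist(),open('qp.json','w'))
N=30;path=[]
for k in range(1,N+1):
    t=k/N;q=q0+(qp-q0)*t;q[5]+=.35*np.sin(np.pi*t);path.append(fk2(q,LM))
for k in range(0,N,3):print(path[k][0].round(3),path[k][1][:,2].round(2),end=' ')
print();rows(path[:10],(p0,R0))
E
```

```text
[ 0.64  0.57 -0.07  2.35  3.63  0.35 -1.7 ] 0.0
[ 0.476 -0.261  0.266] [ 0.41 -0.04 -0.91] [ 0.417 -0.241  0.238] [ 0.21  0.04 -0.98] [ 0.347 -0.256  0.224] [-0.02 -0.01 -1.  ] [ 0.295 -0.303  0.226] [-0.2  -0.19 -0.96] [ 0.28  -0.366  0.243] [-0.25 -0.42 -0.87] [ 0.309 -0.418  0.263] [-0.14 -0.62 -0.78] [ 0.369 -0.437  0.274] [ 0.08 -0.71 -0.7 ] [ 0.432 -0.413  0.269] [ 0.33 -0.65 -0.69] [ 0.472 -0.355  0.249] [ 0.5  -0.48 -0.72] [ 0.473 -0.285  0.219] [ 0.55 -0.25 -0.79] 
[19, 8, 2, -0.03, 0.06, 0.01], [40, 14, 2, -0.05, 0.13, 0.01], [62, 16, 0, -0.06, 0.2, 0.02], [86, 15, -3, -0.06, 0.28, 0.03], [109, 9, -8, -0.04, 0.36, 0.04], [131, -1, -14, 0, 0.43, 0.04], [150, -14, -21, 0.05, 0.5, 0.05], [166, -31, -28, 0.12, 0.56, 0.05], [178, -51, -36, 0.2, 0.6, 0.05], [185, -72, -43, 0.28, 0.63, 0.04],
```

>>> apply_moves:
  deltas:
    - [19,8,2,-0.03,0.06,0.01,-1]
    - [40,14,2,-0.05,0.13,0.01,-1]
    - [62,16,0,-0.06,0.2,0.02,-1]
    - [86,15,-3,-0.06,0.28,0.03,-1]
    - [109,9,-8,-0.04,0.36,0.04,-1]
    - [131,-1,-14,0,0.43,0.04,-1]
    - [150,-14,-21,0.05,0.5,0.05,-1]
    - [166,-31,-28,0.12,0.56,0.05,-1]
    - [178,-51,-36,0.2,0.6,0.05,-1]
    - [185,-72,-43,0.28,0.63,0.04,-1]

```text
time: 4.2
tool_pos: [0.2915, -0.3017, 0.2256]
tcp_rot: [0.156, 0.978, -0.11, -0.09]
ft_force: [0.3, -0.1, -0.4]
finger_gap: 0.0853
grasp_force: 0.0
```

```bash
cat > nxt.py <<'E'
from kin import *
import sys
S=json.load(open('S.json'));o=readout.get_obs();S.append((o['joints'].tolist(),o['tool_pos'].tolist(),o['tcp_rot'].tolist()));json.dump(S,open('S.json','w'))
print('q',o['joints'].round(2),'p',o['tool_pos'].round(3),'fk err mm',((fk2(o['joints'],LM)[0]-o['tool_pos'])*1e3).round(1))
x,e=fit(S,LM,np.array([.1]+[.03,.03,.1]*2+[.03,.03,.03]+[.05,.02,.15]));print(x.round(3),e.round(1)[-6:]);json.dump(x.tolist(),open('LM.json','w'))
E
python3 - <<'E'
from nxt import *
import kin;kin.LM=LM=x
p,R,q0=cur();qp=np.array(json.load(open('qp.json')))
pg,Rg=tray_pose(TO,TX,TN)
qp,e,_=ik(pg+[.02,0,.08],Rg,qp,wr=.3,L=x);print(qp.round(2),e.round(2))
N=20;path=[]
for k in range(1,N+1):
    t=k/N;q=q0+(qp-q0)*t;q[5]+=.3*np.sin(np.pi*t);path.append(fk2(q,x))
rows(path[:10],fk2(q0,x))
E
```

```text
q [-0.01  0.63  0.85  2.21 -0.35  0.54  2.3 ] p [ 0.291 -0.302  0.226] fk err mm [-14.4  -4.5   8.5]
[ 0.328 -0.014 -0.007  0.553 -0.026 -0.007  0.364  0.012 -0.008 -0.003
 -0.025 -0.007  0.295] [ 0.1 -0.1 -0.2 -0.   0.2  0.4]
[ 0.65  0.55 -0.08  2.37  3.64  0.34 -1.71] 0.0
[27, -11, 5, 0.03, 0.1, 0.02], [51, -27, 7, 0.09, 0.19, 0.04], [69, -49, 5, 0.18, 0.26, 0.06], [80, -74, 2, 0.27, 0.3, 0.08], [82, -101, -3, 0.38, 0.31, 0.09], [75, -128, -9, 0.49, 0.28, 0.1], [59, -152, -16, 0.59, 0.22, 0.11], [35, -171, -21, 0.67, 0.13, 0.11], [4, -183, -26, 0.73, 0.01, 0.11], [-30, -186, -30, 0.76, -0.13, 0.11],
```

>>> apply_moves:
  deltas:
    - [27,-11,5,0.03,0.1,0.02,-1]
    - [51,-27,7,0.09,0.19,0.04,-1]
    - [69,-49,5,0.18,0.26,0.06,-1]
    - [80,-74,2,0.27,0.3,0.08,-1]
    - [82,-101,-3,0.38,0.31,0.09,-1]
    - [75,-128,-9,0.49,0.28,0.1,-1]
    - [59,-152,-16,0.59,0.22,0.11,-1]
    - [35,-171,-21,0.67,0.13,0.11,-1]
    - [4,-183,-26,0.73,0.01,0.11,-1]
    - [-30,-186,-30,0.76,-0.13,0.11,-1]

```text
time: 5.2
tool_pos: [0.3087, -0.479, 0.3101]
tcp_rot: [0.173, 0.865, -0.459, -0.102]
ft_force: [-1.0, -0.7, -0.1]
finger_gap: 0.0853
grasp_force: 0.0
```

```bash
python3 - <<'E'
from nxt import *
p,R,q0=cur();qp=np.array(json.load(open('qp.json')))
print(R[:,2].round(2))
pg,Rg=tray_pose(TO,TX,TN)
for d in([.02,0,.08],[0,0,.0]):
  for s in(q0,qp):
    qq,e,er=ik(pg+d,Rg,s,wr=.1,L=x);print(qq.round(2),e.round(2),er.round(3))
E
```

```text
q [-0.18  1.04  1.32  2.1  -0.31  0.23  2.17] p [ 0.309 -0.479  0.31 ] fk err mm [ 8.5  6.5 12. ]
[ 0.33   0.004 -0.011  0.553 -0.008 -0.011  0.378 -0.005  0.    -0.002
  0.001 -0.003  0.279] [-0.3  0.6  1.1 -0.6  5.9  6.3]
[-0.34 -0.76 -0.56]
[ 0.48  0.49  0.08  2.2  -1.1   0.23  2.94] 31.69 0.182
[ 0.59  0.54 -0.05  2.38  3.59  0.35 -1.7 ] 0.0 0.0
[ 0.54  0.63  0.03  2.17 -1.06  0.23  2.94] 50.15 0.293
[ 0.48  0.77  0.15  2.46  3.61  0.67 -1.68] 0.0 0.0
```

```bash
cat > sim.py <<'E'
from kin import *
from scipy.optimize import lsq_linear
VM=np.array([2.57,2.57,3.14,3.14,3.14,3.14,3.14])
def jac(q,L):
    J=np.zeros((6,7));p,R=fk2(q,L)
    for i in range(7):
        d=np.zeros(7);d[i]=1e-5;pp,RR=fk2(q+d,L);J[:3,i]=(pp-p)/1e-5;J[3:,i]=Rn.from_matrix(RR@R.T).as_rotvec()/1e-5
    return J,p,R
def track(q,path,L,lam=.02,sub=5,mode='clip',k0=0,rest=None):
    q=np.array(q,float);out=[]
    for P_,R_ in path:
        for s in range(sub):
            J,p,R=jac(q,L);f=1/(sub-s)
            e=np.r_[P_-p,Rn.from_matrix(R_@R.T).as_rotvec()]*f
            ep=np.linalg.norm(e[:3]);er=np.linalg.norm(e[3:])
            e*=min(1,.05/sub/max(ep,1e-9),.15/sub/max(er,1e-9))
            if mode=='clip':
                act=np.ones(7,bool)
                for _ in range(4):
                    Ja=J*act;dq=Ja.T@np.linalg.solve(Ja@Ja.T+lam**2*np.eye(6),e)
                    if rest is not None: dq=dq+k0*(np.eye(7)-np.linalg.pinv(Ja)@Ja)@((rest-q)*act)
                    bad=act&(((q+dq)<LO)|((q+dq)>HI))
                    if not bad.any():break
                    act&=~bad
            else:
                A=np.r_[J,lam*np.eye(7)];dq=lsq_linear(A,np.r_[e,np.zeros(7)],(np.maximum(LO-q,-.7*VM*.1/sub)-1e-9,np.minimum(HI-q,.7*VM*.1/sub)+1e-9)).x
            dq*=min(1,1/np.max(abs(dq)/(.7*VM*.1/sub)))
            q=np.clip(q+dq,LO,HI)
        out.append(q.copy())
    return np.array(out)
def rel(ref,rr): # rows (mm, rv) -> world poses
    return [(ref[0]+ref[1]@np.array(r_[:3])/1000,ref[1]@Rn.from_rotvec(r_[3:6]).as_matrix()) for r_ in rr]
E
python3 - <<'E'
from sim import *
L=np.array(json.load(open('LM.json')));S=json.load(open('S.json'))
print(len(S))
for i in range(len(S)):print(i,((fk2(S[i][0],L)[0]-S[i][1])*1e3).round(1), (Rn.from_matrix(fk2(S[i][0],L)[1]).inv()*Rn.from_quat(S[i][2])).magnitude().round(4))
A=[[-1,-28,33,0,-.14,0],[-2,-56,67,0,-.28,0],[-3,-84,100,0,-.42,0]]+[[-4,-112,134,0,-.559,-.003]]*2+[[-12,-112,147,0,-.559,0],[-20,-112,160,0,-.559,0],[-28,-112,173,0,-.559,0]]+[[-36,-112,185,0,-.559,0]]*2
B=[[19,8,2,-.03,.06,.01],[40,14,2,-.05,.13,.01],[62,16,0,-.06,.2,.02],[86,15,-3,-.06,.28,.03],[109,9,-8,-.04,.36,.04],[131,-1,-14,0,.43,.04],[150,-14,-21,.05,.5,.05],[166,-31,-28,.12,.56,.05],[178,-51,-36,.2,.6,.05],[185,-72,-43,.28,.63,.04]]
C=[[27,-11,5,.03,.1,.02],[51,-27,7,.09,.19,.04],[69,-49,5,.18,.26,.06],[80,-74,2,.27,.3,.08],[82,-101,-3,.38,.31,.09],[75,-128,-9,.49,.28,.1],[59,-152,-16,.59,.22,.11],[35,-171,-21,.67,.13,.11],[4,-183,-26,.73,.01,.11],[-30,-186,-30,.76,-.13,.11]]
for mode,lam,k0 in(('clip',.02,0),('box',.02,0),('clip',.1,0),('box',.1,0),('clip',.02,.02)):
    print(mode,lam,k0)
    for i,X in((1,A),(2,B),(3,C)):
        o_=track(S[i][0],rel(fk2(S[i][0],L),X),L,lam,5,mode,k0,np.array(S[0][0]) if k0 else None);print('  sim',o_[-1].round(2),'real',np.round(S[i+1][0],2))
E
```

```text
5Traceback (most recent call last):
  File "<stdin>", line 4, in <module>
AttributeError: 'float' object has no attribute 'round'
```

```bash
python3 - <<'E'
from sim import *
L=np.array(json.load(open('LM.json')));S=json.load(open('S.json'))
for i in range(len(S)):print(i,((fk2(S[i][0],L)[0]-S[i][1])*1e3).round(1), round((Rn.from_matrix(fk2(S[i][0],L)[1]).inv()*Rn.from_quat(S[i][2])).magnitude(),4))
A=[[-1,-28,33,0,-.14,0],[-2,-56,67,0,-.28,0],[-3,-84,100,0,-.42,0]]+[[-4,-112,134,0,-.559,-.003]]*2+[[-12,-112,147,0,-.559,0],[-20,-112,160,0,-.559,0],[-28,-112,173,0,-.559,0]]+[[-36,-112,185,0,-.559,0]]*2
B=[[19,8,2,-.03,.06,.01],[40,14,2,-.05,.13,.01],[62,16,0,-.06,.2,.02],[86,15,-3,-.06,.28,.03],[109,9,-8,-.04,.36,.04],[131,-1,-14,0,.43,.04],[150,-14,-21,.05,.5,.05],[166,-31,-28,.12,.56,.05],[178,-51,-36,.2,.6,.05],[185,-72,-43,.28,.63,.04]]
C=[[27,-11,5,.03,.1,.02],[51,-27,7,.09,.19,.04],[69,-49,5,.18,.26,.06],[80,-74,2,.27,.3,.08],[82,-101,-3,.38,.31,.09],[75,-128,-9,.49,.28,.1],[59,-152,-16,.59,.22,.11],[35,-171,-21,.67,.13,.11],[4,-183,-26,.73,.01,.11],[-30,-186,-30,.76,-.13,.11]]
for mode,lam,k0 in(('clip',.02,0),('box',.02,0),('box',.1,0),('clip',.02,.02)):
    print(mode,lam,k0)
    for i,X in((1,A),(2,B),(3,C)):
        o_=track(S[i][0],rel(fk2(S[i][0],L),X),L,lam,5,mode,k0,np.array(S[0][0]) if k0 else None);print('  sim',o_[-1].round(2),'real',np.round(S[i+1][0],2))
E
```

```text
0 [-1.8  0.9 -0.2] 0.0
1 [ 3.6  0.5 -4.1] 0.0083
2 [ 3.2 -1.4 -4.8] 0.0
3 [-0.2  0.4  0.7] 0.0
4 [-0.4  4.1  4.4] 0.0
clip 0.02 0
  sim [ 0.38  0.41  0.18  2.17 -0.96  0.26  2.78] real [ 0.48  0.44  0.08  2.14 -1.1   0.23  2.94]
  sim [-0.    0.65  0.85  2.2  -0.37  0.54  2.32] real [-0.01  0.63  0.85  2.21 -0.35  0.54  2.3 ]
  sim [-0.2   1.    1.31  2.11 -0.08  0.23  1.96] real [-0.18  1.04  1.32  2.1  -0.31  0.23  2.17]
box 0.02 0
  sim [ 0.5   0.41  0.08  2.18 -1.08  0.23  2.94] real [ 0.48  0.44  0.08  2.14 -1.1   0.23  2.94]
  sim [-0.    0.65  0.85  2.2  -0.37  0.54  2.32] real [-0.01  0.63  0.85  2.21 -0.35  0.54  2.3 ]
  sim [-0.2   1.02  1.32  2.11 -0.2   0.23  2.07] real [-0.18  1.04  1.32  2.1  -0.31  0.23  2.17]
box 0.1 0
  sim [ 0.62  0.38 -0.05  2.17 -0.77  0.23  2.66] real [ 0.48  0.44  0.08  2.14 -1.1   0.23  2.94]
  sim [-0.    0.65  0.85  2.2  -0.38  0.53  2.33] real [-0.01  0.63  0.85  2.21 -0.35  0.54  2.3 ]
  sim [-0.2   1.02  1.32  2.11 -0.18  0.23  2.05] real [-0.18  1.04  1.32  2.1  -0.31  0.23  2.17]
clip 0.02 0.02
  sim [ 0.38  0.41  0.19  2.18 -0.97  0.27  2.8 ] real [ 0.48  0.44  0.08  2.14 -1.1   0.23  2.94]
  sim [0.24 0.52 0.45 2.21 0.12 0.51 1.8 ] real [-0.01  0.63  0.85  2.21 -0.35  0.54  2.3 ]
  sim [-0.08  0.86  1.09  2.23  1.01  0.24  0.93] real [-0.18  1.04  1.32  2.1  -0.31  0.23  2.17]
```

```bash
python3 - <<'E'
from sim import *
L=np.array(json.load(open('LM.json')))
p,R,q0=cur();qp=np.array(json.load(open('qp.json')))
pg,Rg=tray_pose(TO,TX,TN)
def lin(a,b,n,bump=0):
    o=[]
    for k in range(1,n+1):
        t=k/n;q=a+(b-a)*t;q[5]+=bump*np.sin(np.pi*t);o.append(fk2(q,L))
    return o
def wr(q):return fk2(q,np.r_[L[:10],0,0,0])[0].round(2)
for j6 in(.7,.9,1.1):
  for qa0 in([.3,.35,.2,1.9,0,j6,1.7],[.5,.35,-.1,1.9,0.2,j6,1.4],[.3,.6,.4,1.7,0,j6,1.7]):
    qa=np.array(qa0)
    t1=track(q0,lin(q0,qa,10)+[fk2(qa,L)]*3,L,mode='box')
    q1=t1[-1];qb=q1.copy();dj=3.4-q1[4];qb[4]+=dj;qb[6]-=dj
    t2=track(q1,lin(q1,qb,20),L,mode='box');q2=t2[-1]
    qe,e,_=ik(pg+[.02,0,.08],Rg,qp,wr=.3,L=L)
    t3=track(q2,lin(q2,qe,10)+[fk2(qe,L)]*5,L,mode='box')
    err=np.linalg.norm(fk2(t3[-1],L)[0]-pg-[.02,0,.08])*1e3
    print(j6,qa0,'|',q1.round(2),q2.round(2),t3[-1].round(2),err.round(1),'minz',min(fk2(q,L)[0][2] for q in np.r_[t1,t2,t3]).round(2))
E
```

```text
0.7 [0.3, 0.35, 0.2, 1.9, 0, 0.7, 1.7] | [-0.15  0.48  0.88  1.89 -0.48  0.77  2.17] [ 0.21  0.35  0.31  1.9   3.05  0.73 -1.15] [ 0.62  0.54 -0.1   2.38  3.53  0.33 -1.63] 0.0 minz 0.2
0.7 [0.5, 0.35, -0.1, 1.9, 0.2, 0.7, 1.4] | [-0.17  0.5   0.89  1.89 -0.49  0.75  2.08] [ 0.21  0.36  0.29  1.9   3.04  0.71 -1.23] [ 0.62  0.54 -0.1   2.38  3.54  0.33 -1.64] 0.0 minz 0.2
0.7 [0.3, 0.6, 0.4, 1.7, 0, 0.7, 1.7] | [ 0.04  0.74  0.89  1.69 -0.51  0.77  2.15] [ 0.32  0.58  0.32  1.68  2.95  0.72 -0.99] [ 0.7   0.55 -0.21  2.38  3.37  0.31 -1.47] 0.0 minz 0.2
0.9 [0.3, 0.35, 0.2, 1.9, 0, 0.9, 1.7] | [-0.18  0.51  0.95  1.9  -0.41  0.96  2.15] [-0.16  0.41  0.81  1.94  2.89  0.88 -1.05] [ 0.52  0.55  0.04  2.38  3.71  0.37 -1.83] 0.0 minz 0.2
0.9 [0.5, 0.35, -0.1, 1.9, 0.2, 0.9, 1.4] | [-0.22  0.53  0.99  1.89 -0.41  0.93  2.05] [-0.15  0.43  0.79  1.93  2.95  0.88 -1.17] [ 0.49  0.55  0.08  2.38  3.76  0.39 -1.88] 0.0 minz 0.2
0.9 [0.3, 0.6, 0.4, 1.7, 0, 0.9, 1.7] | [ 0.02  0.76  0.95  1.7  -0.46  0.97  2.13] [ 0.01  0.68  0.84  1.74  2.85  0.87 -1.08] [ 0.56  0.55 -0.02  2.38  3.64  0.35 -1.75] 0.0 minz 0.2
1.1 [0.3, 0.35, 0.2, 1.9, 0, 1.1, 1.7] | [-0.21  0.53  1.    1.9  -0.35  1.15  2.14] [-0.39  0.43  1.06  2.01  2.57  0.95 -0.73] [ 0.57  0.54 -0.03  2.38  3.62  0.35 -1.73] 0.0 minz 0.2
1.1 [0.5, 0.35, -0.1, 1.9, 0.2, 1.1, 1.4] | [-0.26  0.57  1.07  1.9  -0.32  1.11  2.04] [-0.36  0.46  1.02  1.99  2.66  0.97 -0.85] [ 0.54  0.55  0.01  2.38  3.68  0.36 -1.79] 0.0 minz 0.2
1.1 [0.3, 0.6, 0.4, 1.7, 0, 1.1, 1.7] | [ 0.    0.79  0.99  1.7  -0.4   1.16  2.13] [-0.17  0.74  1.08  1.84  2.57  0.92 -0.87] [ 0.61  0.54 -0.08  2.38  3.56  0.34 -1.67] 0.0 minz 0.2
```

```bash
cat >> sim.py <<'E'
def lin(a,b,n,L,bump=0):
    o=[]
    for k in range(1,n+1):
        t=k/n;q=a+(b-a)*t;q[5]+=bump*np.sin(np.pi*t);o.append(fk2(q,L))
    return o
E
python3 - <<'E'
from sim import *
L=np.array(json.load(open('LM.json')))
p,R,q0=cur();qa=np.array([.3,.6,.4,1.7,0,.9,1.7])
P_=lin(q0,qa,9,L);P_.append(P_[-1]);rows(P_,fk2(q0,L));print([x[0].round(2) for x in P_[::3]])
E
```

```text
[-10, 30, 11, -0.12, 0.03, 0.01], [-20, 58, 14, -0.23, 0.05, 0.02], [-31, 81, 10, -0.34, 0.07, 0.03], [-42, 98, 0, -0.43, 0.08, 0.04], [-54, 110, -15, -0.52, 0.09, 0.04], [-66, 116, -34, -0.59, 0.1, 0.05], [-77, 116, -57, -0.66, 0.1, 0.06], [-87, 109, -83, -0.72, 0.1, 0.07], [-96, 97, -111, -0.76, 0.09, 0.08], [-96, 97, -111, -0.76, 0.09, 0.08], 
[array([ 0.32, -0.47,  0.28]), array([ 0.37, -0.44,  0.23]), array([ 0.42, -0.4 ,  0.25]), array([ 0.45, -0.38,  0.29])]
```

>>> apply_moves:
  deltas:
    - [-10,30,11,-0.12,0.03,0.01,-1]
    - [-20,58,14,-0.23,0.05,0.02,-1]
    - [-31,81,10,-0.34,0.07,0.03,-1]
    - [-42,98,0,-0.43,0.08,0.04,-1]
    - [-54,110,-15,-0.52,0.09,0.04,-1]
    - [-66,116,-34,-0.59,0.1,0.05,-1]
    - [-77,116,-57,-0.66,0.1,0.06,-1]
    - [-87,109,-83,-0.72,0.1,0.07,-1]
    - [-96,97,-111,-0.76,0.09,0.08,-1]
    - [-96,97,-111,-0.76,0.09,0.08,-1]

```text
time: 6.2
tool_pos: [0.4558, -0.3826, 0.2934]
tcp_rot: [0.251, 0.961, -0.101, -0.048]
ft_force: [-0.3, 0.7, -1.0]
finger_gap: 0.0852
grasp_force: 0.0
```

```bash
python3 - <<'E'
from nxt import *
from sim import *
L=x;p,R,q0=cur();qb=q0.copy();dj=3.4-q0[4];qb[4]+=dj;qb[6]-=dj
P_=lin(q0,qb,20,L);t=track(q0,P_,L,mode='box');print(t[9].round(2),t[-1].round(2));rows(P_[:10],fk2(q0,L))
print([a[0].round(2) for a in P_[::3]])
E
```

```text
q [ 0.01  0.76  0.95  1.7  -0.46  0.96  2.13] p [ 0.456 -0.383  0.293] fk err mm [-3.6  6.1  3.4]
[ 0.331  0.004 -0.011  0.551 -0.01  -0.011  0.38   0.001  0.001 -0.002
 -0.004 -0.003  0.274] [-1.1  6.3  6.5 -3.3  4.4  2.9]
[-0.11  0.95  1.32  1.7   0.84  0.65  0.72] [ 0.01  0.67  0.83  1.74  2.86  0.86 -1.09]
[20, -38, -4, 0.14, 0.07, 0.08], [36, -77, -14, 0.3, 0.11, 0.16], [46, -115, -31, 0.46, 0.13, 0.24], [51, -152, -53, 0.62, 0.11, 0.3], [49, -185, -81, 0.78, 0.06, 0.36], [42, -214, -112, 0.94, -0.02, 0.41], [29, -237, -145, 1.08, -0.13, 0.44], [10, -254, -181, 1.2, -0.26, 0.46], [-12, -264, -216, 1.3, -0.42, 0.46], [-39, -267, -250, 1.37, -0.59, 0.45], 
[array([ 0.42, -0.4 ,  0.31]), array([ 0.35, -0.47,  0.38]), array([ 0.34, -0.54,  0.49]), array([ 0.4 , -0.58,  0.6 ]), array([ 0.5 , -0.58,  0.67]), array([ 0.62, -0.54,  0.68]), array([ 0.72, -0.47,  0.62])]
```

```bash
python3 - <<'E'
from sim import *
B=cloud('top',load('top')[1])
m=(B[...,1]<-.4)&(B[...,2]>.25)&(B[...,1]>-1);print(m.sum())
q=B[m]
for lo in np.arange(.25,1.3,.15):
    t=q[(q[:,2]>=lo)&(q[:,2]<lo+.15)]
    if len(t)>5:print(lo.round(2),len(t),t.min(0).round(2),t.max(0).round(2))
E
```

```text
3918
0.25 136 [ 0.07 -0.64  0.25] [ 0.11 -0.59  0.4 ]
0.4 3782 [ 0.11 -0.62  0.4 ] [ 0.25 -0.48  0.43]
```

```bash
python3 - <<'E'
from sim import *
L=np.array(json.load(open('LM.json')))
p,R,q0=cur();qp=np.array(json.load(open('qp.json')));pg,Rg=tray_pose(TO,TX,TN)
qm=q0.copy();qm[0]-=.75
P1=lin(q0,qm,5,L);t1=track(q0,P1,L,mode='box');q1=t1[-1];print(q1.round(2))
qb=q1.copy();dj=3.4-q1[4];qb[4]+=dj;qb[6]-=dj
P2=lin(q1,qb,20,L);t2=track(q1,P2,L,mode='box');q2=t2[-1];print(t2[9].round(2),q2.round(2))
qe,e,_=ik(pg+[.02,0,.08],Rg,qp,wr=.3,L=L)
P3=lin(q2,qe,11,L)+[fk2(qe,L)]*4;t3=track(q2,P3,L,mode='box');print(t3[-1].round(2),(fk2(t3[-1],L)[0]-pg-[.02,0,.08]).round(4))
for q in np.r_[t1,t2,t3][::2]:
    a,b=fk2(q,L);print(a.round(2),(a+b[:,2]*.073).round(2),end=';')
print();rows((P1+P2)[:10],fk2(q0,L))
E
```

```text
[-0.41  0.71  0.9   1.76 -0.4   0.92  2.08]
[-0.55  0.94  1.32  1.72  0.9   0.57  0.66] [-0.31  0.59  0.64  1.77  2.93  0.85 -1.07]
[ 0.53  0.54  0.02  2.38  3.69  0.36 -1.81] [-0. -0.  0.]
[ 0.48 -0.34  0.3 ] [ 0.47 -0.35  0.22];[ 0.53 -0.25  0.3 ] [ 0.52 -0.26  0.22];[ 0.55 -0.15  0.3 ] [ 0.55 -0.17  0.22];[ 0.52 -0.21  0.32] [ 0.51 -0.24  0.26];[ 0.51 -0.27  0.37] [ 0.49 -0.32  0.31];[ 0.51 -0.32  0.42] [ 0.5  -0.38  0.38];[ 0.54 -0.35  0.48] [ 0.53 -0.42  0.46];[ 0.59 -0.36  0.55] [ 0.59 -0.43  0.54];[ 0.64 -0.35  0.6 ] [ 0.66 -0.42  0.61];[ 0.71 -0.31  0.65] [ 0.74 -0.38  0.66];[ 0.76 -0.26  0.66] [ 0.8  -0.32  0.68];[ 0.79 -0.22  0.65] [ 0.85 -0.26  0.67];[ 0.81 -0.16  0.62] [ 0.88 -0.19  0.63];[ 0.79 -0.21  0.53] [ 0.86 -0.24  0.53];[ 0.75 -0.24  0.45] [ 0.81 -0.27  0.44];[ 0.69 -0.27  0.37] [ 0.75 -0.29  0.34];[ 0.62 -0.27  0.3 ] [ 0.67 -0.29  0.26];[ 0.54 -0.26  0.24] [ 0.58 -0.28  0.19];[ 0.45 -0.24  0.2 ] [ 0.49 -0.25  0.14];[ 0.45 -0.24  0.2 ] [ 0.49 -0.25  0.14];
[-9, 86, -20, 0.01, -0.03, -0.15], [-5, 172, -39, 0.01, -0.07, -0.29], [12, 257, -57, 0.02, -0.1, -0.44], [42, 339, -74, 0.02, -0.13, -0.59], [84, 416, -89, 0.03, -0.16, -0.73], [28, 199, -56, 0.16, -0.06, -0.33], [25, 159, -65, 0.31, -0.06, -0.25], [18, 122, -81, 0.46, -0.08, -0.17], [8, 88, -103, 0.6, -0.14, -0.1], [-6, 60, -129, 0.73, -0.22, -0.03],
```

>>> apply_moves:
  deltas:
    - [-9,86,-20,0.01,-0.03,-0.15,-1]
    - [-5,172,-39,0.01,-0.07,-0.29,-1]
    - [12,257,-57,0.02,-0.1,-0.44,-1]
    - [42,339,-74,0.02,-0.13,-0.59,-1]
    - [84,416,-89,0.03,-0.16,-0.73,-1]
    - [28,199,-56,0.16,-0.06,-0.33,-1]
    - [25,159,-65,0.31,-0.06,-0.25,-1]
    - [18,122,-81,0.46,-0.08,-0.17,-1]
    - [8,88,-103,0.6,-0.14,-0.1,-1]
    - [-6,60,-129,0.73,-0.22,-0.03,-1]

```text
time: 7.2
tool_pos: [0.5045, -0.3138, 0.4034]
tcp_rot: [0.135, 0.924, -0.354, -0.052]
ft_force: [0.9, -0.9, -1.1]
finger_gap: 0.085
grasp_force: 0.0
```

```bash
python3 - <<'E'
from nxt import *
from sim import *
L=x;p,R,q0=cur();qb=q0.copy();dj=3.4-q0[4];qb[4]+=dj;qb[6]-=dj
P_=lin(q0,qb,18,L);t=track(q0,P_,L,mode='box');print(t[9].round(2),t[-1].round(2));rows(P_[:10],fk2(q0,L))
print([fk2(a,L)[0].round(2) for a in t[::3]])
E
```

```text
q [-0.48  0.83  1.28  1.72 -0.11  0.87  1.91] p [ 0.504 -0.314  0.403] fk err mm [-4.5  4.5  4.1]
[ 0.333  0.004 -0.011  0.551 -0.007 -0.011  0.381  0.002  0.001 -0.002
 -0.006 -0.003  0.274] [-2.3  2.3  1.1 -4.8  4.2  4.4]
[-0.5   0.85  1.32  1.72  1.67  0.82  0.11] [-0.35  0.61  0.88  1.74  3.04  0.84 -0.9 ]
[11, -39, -3, 0.14, 0.04, 0.07], [16, -78, -12, 0.29, 0.04, 0.14], [17, -115, -27, 0.44, 0.02, 0.2], [12, -150, -47, 0.59, -0.03, 0.25], [1, -181, -71, 0.73, -0.11, 0.3], [-14, -206, -98, 0.85, -0.21, 0.34], [-34, -226, -128, 0.95, -0.34, 0.37], [-57, -238, -158, 1.04, -0.48, 0.38], [-82, -243, -189, 1.09, -0.65, 0.38], [-110, -241, -219, 1.11, -0.82, 0.36], 
[array([ 0.48, -0.33,  0.43]), array([ 0.47, -0.38,  0.53]), array([ 0.5 , -0.4 ,  0.63]), array([ 0.57, -0.38,  0.71]), array([ 0.67, -0.33,  0.74]), array([ 0.75, -0.27,  0.72])]
```

>>> apply_moves:
  deltas:
    - [11,-39,-3,0.14,0.04,0.07,-1]
    - [16,-78,-12,0.29,0.04,0.14,-1]
    - [17,-115,-27,0.44,0.02,0.2,-1]
    - [12,-150,-47,0.59,-0.03,0.25,-1]
    - [1,-181,-71,0.73,-0.11,0.3,-1]
    - [-14,-206,-98,0.85,-0.21,0.34,-1]
    - [-34,-226,-128,0.95,-0.34,0.37,-1]
    - [-57,-238,-158,1.04,-0.48,0.38,-1]
    - [-82,-243,-189,1.09,-0.65,0.38,-1]
    - [-110,-241,-219,1.11,-0.82,0.36,-1]

```text
time: 8.2
tool_pos: [0.603, -0.3766, 0.7261]
tcp_rot: [-0.124, -0.545, 0.791, -0.249]
ft_force: [0.9, -1.2, 1.5]
finger_gap: 0.0852
grasp_force: 0.0
```

```bash
python3 - <<'E'
from nxt import *
from sim import *
L=x;p,R,q0=cur();qb=q0.copy();dj=3.0-q0[4];qb[4]+=dj;qb[6]-=dj
qp=np.array(json.load(open('qp.json')));pg,Rg=tray_pose(TO,TX,TN)
qe,e,_=ik(pg+[.02,0,.08],Rg,qp,wr=.3,L=L);print(qe.round(2))
P_=lin(q0,qb,6,L);t=track(q0,P_,L,mode='box');q2=t[-1];print(q2.round(2))
P3=lin(q2,qe,14,L)+[fk2(qe,L)]*4;t3=track(q2,P3,L,mode='box')
print(t3[-1].round(2),(fk2(t3[-1],L)[0]-fk2(qe,L)[0]).round(4))
rows((P_+P3)[:10],fk2(q0,L))
print([fk2(a,L)[0].round(2) for a in np.r_[t,t3][::3]])
E
```

```text
q [-0.5   0.86  1.32  1.65  1.59  0.81  0.21] p [ 0.603 -0.377  0.726] fk err mm [-3.2  6.8 -3.5]
[ 0.334  0.003 -0.011  0.557 -0.003 -0.011  0.382  0.001  0.001 -0.002
 -0.006 -0.003  0.278] [-4.4  1.9  4.2 -3.1  5.2  0.7]
[ 0.59  0.55 -0.06  2.37  3.59  0.34 -1.7 ]
[-0.45  0.71  1.07  1.67  2.69  0.87 -0.67]
[ 0.59  0.55 -0.06  2.37  3.59  0.34 -1.7 ] [-0.  0. -0.]
[-46, -6, -4, 0.02, -0.17, 0.07], [-91, -4, -16, -0.01, -0.34, 0.14], [-133, 6, -35, -0.07, -0.5, 0.2], [-168, 23, -60, -0.17, -0.65, 0.26], [-196, 46, -90, -0.31, -0.77, 0.3], [-215, 73, -122, -0.47, -0.86, 0.32], [-149, 103, -81, -0.45, -0.69, 0.28], [-107, 154, -77, -0.57, -0.62, 0.27], [-63, 199, -79, -0.7, -0.55, 0.27], [-18, 238, -86, -0.81, -0.47, 0.28], 
[array([ 0.63, -0.36,  0.75]), array([ 0.72, -0.3 ,  0.76]), array([ 0.78, -0.28,  0.7 ]), array([ 0.75, -0.34,  0.56]), array([ 0.69, -0.36,  0.43]), array([ 0.61, -0.34,  0.31]), array([ 0.5 , -0.28,  0.22]), array([ 0.45, -0.24,  0.2 ])]
```

>>> apply_moves:
  deltas:
    - [-46,-6,-4,0.02,-0.17,0.07,-1]
    - [-91,-4,-16,-0.01,-0.34,0.14,-1]
    - [-133,6,-35,-0.07,-0.5,0.2,-1]
    - [-168,23,-60,-0.17,-0.65,0.26,-1]
    - [-196,46,-90,-0.31,-0.77,0.3,-1]
    - [-215,73,-122,-0.47,-0.86,0.32,-1]
    - [-149,103,-81,-0.45,-0.69,0.28,-1]
    - [-107,154,-77,-0.57,-0.62,0.27,-1]
    - [-63,199,-79,-0.7,-0.55,0.27,-1]
    - [-18,238,-86,-0.81,-0.47,0.28,-1]

```text
time: 9.2
tool_pos: [0.7528, -0.3376, 0.5695]
tcp_rot: [-0.09, 0.719, -0.48, 0.495]
ft_force: [0.3, -0.8, -1.7]
finger_gap: 0.0849
grasp_force: 0.0
```

```bash
python3 - <<'E'
from nxt import *
from sim import *
L=x;p,R,q0=cur()
qp=np.array(json.load(open('qp.json')));pg,Rg=tray_pose(TO,TX,TN)
# true-pose targets: rows from measured pose; straight interpolation in joint for shape
tgt=pg+[.02,0,.08]
go(tgt,Rg)
qe,e,_=ik(tgt,Rg,qp,wr=.3,L=L)
off=p-fk2(q0,L)[0]
P3=lin(q0,qe,10,L);P3=[(a+off*(1-k/9),b) for k,(a,b) in enumerate(P3)]
t=track(q0,P3+[P3[-1]]*3,L,mode='box');print(t[9].round(2),t[-1].round(2))
rows(P3,(p,R));print([a[0].round(2) for a in P3[::2]])
E
```

```text
q [-0.25  0.62  0.82  1.79  2.89  0.57 -0.91] p [ 0.753 -0.338  0.57 ] fk err mm [-2.2  4.6 -4.6]
[ 0.333  0.003 -0.012  0.56  -0.002 -0.012  0.384  0.001  0.002 -0.001
 -0.003 -0.003  0.278] [-4.3  3.5  3.7 -1.6  2.7 -2.4]
delta mm [ 324.3  234.  -276.7] rv [-0.771  0.695  0.586] dist 486.0 ang 68.3
[ 0.58  0.54 -0.07  2.36  3.46  0.34 -1.57] [ 0.62  0.55 -0.12  2.38  3.49  0.33 -1.6 ]
[56, 30, -4, -0.09, 0.08, 0.05], [108, 60, -16, -0.17, 0.15, 0.11], [154, 89, -35, -0.26, 0.23, 0.17], [195, 116, -59, -0.34, 0.3, 0.23], [230, 142, -87, -0.41, 0.37, 0.29], [260, 166, -120, -0.49, 0.44, 0.35], [283, 187, -156, -0.56, 0.51, 0.42], [301, 206, -195, -0.63, 0.57, 0.48], [315, 221, -235, -0.7, 0.64, 0.53], [324, 234, -277, -0.77, 0.69, 0.59], 
[array([ 0.73, -0.35,  0.51]), array([ 0.68, -0.36,  0.41]), array([ 0.62, -0.35,  0.32]), array([ 0.55, -0.32,  0.25]), array([ 0.49, -0.27,  0.21])]
```

>>> apply_moves:
  deltas:
    - [56,30,-4,-0.09,0.08,0.05,-1]
    - [108,60,-16,-0.17,0.15,0.11,-1]
    - [154,89,-35,-0.26,0.23,0.17,-1]
    - [195,116,-59,-0.34,0.3,0.23,-1]
    - [230,142,-87,-0.41,0.37,0.29,-1]
    - [260,166,-120,-0.49,0.44,0.35,-1]
    - [283,187,-156,-0.56,0.51,0.42,-1]
    - [301,206,-195,-0.63,0.57,0.48,-1]
    - [315,221,-235,-0.7,0.64,0.53,-1]
    - [324,234,-277,-0.77,0.69,0.59,-1]

```text
time: 10.2
tool_pos: [0.4688, -0.2554, 0.2052]
tcp_rot: [0.101, 0.955, -0.028, 0.277]
ft_force: [-0.6, -0.5, -0.5]
finger_gap: 0.0851
grasp_force: 0.0
```

```bash
python3 - <<'E'
from nxt import *
from sim import *
p,R,q0=cur();pg,Rg=tray_pose(TO,TX,TN)
go(pg+[.02,0,.08],Rg);go(pg+[.005,0,.03],Rg);go(pg,Rg)
a,d=snap('wrist');save('w3.png',a,1.25);np.save('pics/o.npy',np.r_[o['tool_pos'],o['tcp_rot']])
E
```

```text
q [ 0.67  0.56 -0.19  2.32  3.42  0.29 -1.53] p [ 0.469 -0.255  0.205] fk err mm [ 6.5  0.2 -6.9]
[ 0.333  0.004 -0.012  0.568  0.007 -0.012  0.384 -0.003  0.002 -0.001
 -0.001 -0.002  0.281] [-2.5  1.7 -2.6  4.1  1.4 -6.5]
delta mm [18.9  7.  -3.8] rv [0.003 0.006 0.001] dist 20.0 ang 0.4
delta mm [58.   3.8 30.6] rv [0.003 0.006 0.001] dist 66.0 ang 0.4
delta mm [78.2  2.7 53.3] rv [0.003 0.006 0.001] dist 95.0 ang 0.4
```

View pics/w3.png

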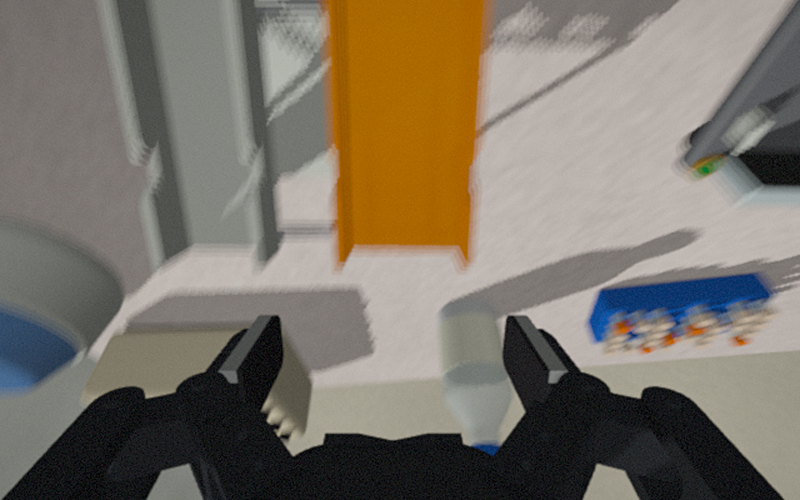

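>>> apply_moves:
  deltas:
    - [12,4,0,0.003,0.006,0,-1]
    - [24,5,5,0.003,0.006,0,-1]
    - [36,5,13,0.003,0.006,0,-1]
    - [47,4,22,0.003,0.006,0,-1]
    - [58,4,31,0.003,0.006,0,-1]
    - [63,4,36,0.003,0.006,0,-1]
    - [68,3,42,0.003,0.006,0,-1]
    - [73,3,47,0.003,0.006,0,-1]
    - [78,3,53,0.003,0.006,0,-1]
    - [78,3,53,0.003,0.006,0,-1]

```text
time: 11.25
tool_pos: [0.4353, -0.2472, 0.1196]
tcp_rot: [0.101, 0.955, -0.032, 0.276]
ft_force: [-0.4, -0.1, 0.7]
finger_gap: 0.0855
grasp_force: 0.0
```

```bash
python3 - <<'E'
from h import *
from kin import tray_pose
o=readout.get_obs();print(o['joints'].round(2),o['ft_force'].round(1))
pg,Rg=tray_pose(TO,TX,TN);go(pg,Rg)
a,d=snap('wrist');np.save('pics/o.npy',np.r_[o['tool_pos'],o['tcp_rot']])
P=cloud('wrist',d,o);h=cv2.cvtColor(a,cv2.COLOR_RGB2HSV);am=(h[...,1]>120)&(h[...,0]<18)
s=(P[am]-TO)@np.stack([TX,TY,TN],1)*1e3;s=s[(abs(s[:,1])<60)&(abs(s[:,0])<90)]
print(len(s),'floor n',np.median(s[(abs(s[:,1])<22)][:,2]).round(1))
r=s[s[:,2]>22];
for k in range(-60,80,15):
    t=r[abs(r[:,0]-k)<7]
    if len(t)>10:print(k,len(t),t[:,1].min().round(1),t[:,1].max().round(1),t[:,2].max().round(1))
R=Rn.from_quat(o['tcp_rot']).as_matrix();t=(P-o['tool_pos'])@R*1e3
E
```

```text
[ 0.62  0.78 -0.08  2.44  3.36  0.62 -1.43] [-0.4 -0.1  0.7]
delta mm [ 3.2  1.8 -0.6] rv [-0.004  0.004  0.001] dist 4.0 ang 0.4
1421 floor n 4.8
-60 126 -31.3 30.9 31.5
-45 93 -31.3 30.8 31.9
-30 63 -31.3 31.1 31.9
-15 140 -48.6 59.6 93.8
0 88 -45.5 59.8 57.7
15 25 -45.2 30.7 39.0
30 205 -31.1 30.8 31.3
```

>>> apply_moves:
  deltas:
    - [3,1.6,-1,-0.004,0.004,0,-1]
    - [3,1.6,-1,-0.004,0.004,0,-1]
    - [3,1.6,-1,-0.004,0.004,0,1]
    - [3,1.6,-1,-0.004,0.004,0,1]
    - [3,1.6,-1,-0.004,0.004,0,1]
    - [3,1.6,-1,-0.004,0.004,0,1]
    - [3,1.6,-1,-0.004,0.004,0,1]
    - [3,1.6,-1,-0.004,0.004,0,1]
    - [3,1.6,-1,-0.004,0.004,0,1]
    - [3,1.6,-1,-0.004,0.004,0,1]

```text
time: 12.3
tool_pos: [0.4328, -0.2452, 0.1204]
tcp_rot: [0.101, 0.956, -0.03, 0.275]
ft_force: [-2.3, 1.4, 5.6]
finger_gap: 0.0612
grasp_force: 64.8
```

```bash
python3 - <<'E'
from nxt import *
from sim import *
L=x;print(o['finger_gap'],o['grasp_force'],o['ft_force'].round(1))
p,R,q0=cur()
# tray in tool frame (assumed at TO,TX,TN)
Tr=np.stack([TX,TY,TN],1);print('tray origin in tool',(R.T@(TO-p)*1e3).round(1),'rot',Rn.from_matrix(R.T@Tr).as_rotvec().round(3), 'square',Rn.from_matrix(rot(-TN,TY).T@Tr).as_rotvec().round(3))
off=p-fk2(q0,L)[0]
def tgt(O,u,n):
    T2=np.stack([u,np.cross(n,u),n],1);Rt=T2@Tr.T@R;return O+T2@Tr.T@(p-TO),Rt
# waypoints: lift vertical 90mm, swing over caster high, tilt 20
w1=(p+[0,0,.06],R)
w2=tgt(*[a for a in caster_tray(-.045,.075,22)])
w3=tgt(*caster_tray(-.034,.026,20))
w4=tgt(*caster_tray(0.0,.023,20))
def seg(a,b,n):
    rv=Rn.from_matrix(a[1].T@b[1]).as_rotvec();return [(a[0]+(b[0]-a[0])*k/n,a[1]@Rn.from_rotvec(rv*k/n).as_matrix()) for k in range(1,n+1)]
P_=seg((p,R),w1,4)+seg(w1,(w2[0]+[0,0,.02],w2[1]),8)+seg((w2[0]+[0,0,.02],w2[1]),w3,5)+seg(w3,w4,5)
t=track(q0,[(a-off,b) for a,b in P_],L,mode='box')
for k in(3,8,11,16,21):print(k,t[k].round(2),((fk2(t[k],L)[0]+off-P_[k][0])*1e3).round(1),P_[k][0].round(3))
rows(P_[:10],(p,R))
E
```

```text
q [ 0.62  0.77 -0.08  2.45  3.37  0.62 -1.42] p [ 0.433 -0.245  0.12 ] fk err mm [ 2.7  1.5 -2.9]
[ 0.333  0.005 -0.012  0.572  0.01  -0.012  0.384 -0.006  0.003 -0.001
  0.001 -0.002  0.283] [ 2.7  0.9 -6.   2.4  1.5 -1.3]
0.0612209905841487 64.77263664834027 [-2.3  1.4  5.6]
tray origin in tool [-0.6  0.5 71.5] rot [ 3.000e-03 -3.139e+00  2.000e-03] square [ 0.    -3.142 -0.   ]
3 [ 0.65  0.6  -0.13  2.43  3.4   0.43 -1.48] [-0.  0. -0.] [ 0.433 -0.245  0.18 ]
8 [ 0.13  0.56  0.01  2.37  3.03  0.25 -1.53] [-0.1  0.  -0. ] [ 0.485 -0.104  0.184]
11 [-0.01  0.6  -0.07  2.33  2.44  0.23 -1.14] [-15.9  -5.9 -20. ] [ 0.517 -0.02   0.185]
16 [ 0.12  0.73 -0.27  2.3   2.21  0.34 -0.9 ] [0. 0. 0.] [ 0.508 -0.018  0.115]
21 [ 0.15  0.74 -0.35  2.38  2.27  0.45 -0.99] [0. 0. 0.] [ 0.475 -0.01   0.112]
[-8, -0, -13, 0, 0, 0], [-16, -0, -25, 0, 0, 0], [-24, -0, -38, 0, 0, 0], [-32, -0, -51, 0, 0, 0], [-36, 30, -49, 0, 0.02, 0], [-40, 59, -47, 0, 0.04, 0], [-44, 89, -45, 0, 0.07, 0], [-48, 119, -44, 0, 0.09, 0.01], [-52, 149, -42, 0, 0.11, 0.01], [-57, 178, -40, 0, 0.13, 0.01],
```

```bash
cat >> sim.py <<'E'
def seg(a,b,n):
    rv=Rn.from_matrix(a[1].T@b[1]).as_rotvec();return [(a[0]+(b[0]-a[0])*k/n,a[1]@Rn.from_rotvec(rv*k/n).as_matrix()) for k in range(1,n+1)]
# tray rigid in tool (measured at grasp)
TRP=np.array([-.0006,.0005,.0715]);TRR=Rn.from_rotvec([.003,-3.139,.002]).as_matrix()
def tgt(O,u,n):
    T2=np.stack([u,np.cross(n,u),n],1);Rt=T2@TRR.T;return O-Rt@TRP,Rt
E
python3 - <<'E'
from sim import *
L=np.array(json.load(open('LM.json')));p,R,q0=cur();off=p-fk2(q0,L)[0]
for th,bz,ox in((30,.05,-.045),(26,.05,-.045),(32,.06,-.045),(24,.045,-.04)):
    w1=(p+[0,0,.055],R);w2=tgt(*caster_tray(ox,bz,th));w3=tgt(*caster_tray(-.034,.026,20));w4=tgt(*caster_tray(0.0,.023,20))
    P_=seg((p,R),w1,4)+seg(w1,w2,8)+seg(w2,w3,5)+seg(w3,w4,5)
    t=track(q0,[(a-off,b) for a,b in P_],L,mode='box')
    er=[np.linalg.norm(fk2(t[k],L)[0]+off-P_[k][0])*1e3 for k in range(len(t))]
    print(th,bz,np.round(er,1).max(),t[11].round(2),t[16].round(2),t[21].round(2),w1[0].round(3),w2[0].round(3))
    rows(P_[:10],(p,R))
E
```

```text
30 0.05 1.0 [-0.1   0.69 -0.01  2.4   2.78  0.49 -1.53] [-0.08  0.72  0.02  2.3   2.75  0.23 -1.46] [-0.08  0.72 -0.02  2.38  2.75  0.32 -1.49] [ 0.433 -0.245  0.175] [ 0.508 -0.018  0.144]
[-7, -0, -12, 0, 0, 0], [-15, -0, -23, 0, 0, 0], [-22, -0, -35, 0, 0, 0], [-29, -0, -47, 0, 0, 0], [-30, 30, -42, 0, 0, 0], [-31, 59, -37, 0, 0.01, 0], [-31, 89, -31, 0, 0.01, 0], [-32, 119, -26, 0, 0.02, 0.01], [-33, 149, -21, 0, 0.02, 0.01], [-34, 178, -16, 0.01, 0.03, 0.01], 
26 0.05 1.3 [-0.12  0.68  0.04  2.35  2.8   0.34 -1.54] [-0.09  0.72  0.03  2.3   2.76  0.23 -1.48] [-0.09  0.72 -0.01  2.38  2.76  0.32 -1.51] [ 0.433 -0.245  0.175] [ 0.513 -0.019  0.142]
[-7, -0, -12, 0, 0, 0], [-15, -0, -23, 0, 0, 0], [-22, -0, -35, 0, 0, 0], [-29, -0, -47, 0, 0, 0], [-30, 30, -41, 0, 0.01, 0], [-31, 59, -36, 0, 0.03, 0], [-33, 89, -30, 0, 0.04, 0], [-34, 119, -25, 0, 0.05, 0.01], [-35, 149, -19, 0, 0.07, 0.01], [-36, 178, -14, 0.01, 0.08, 0.01], 
32 0.06 4.7 [-0.1   0.68 -0.02  2.43  2.76  0.53 -1.52] [-0.08  0.72  0.01  2.3   2.73  0.23 -1.44] [-0.08  0.72 -0.03  2.38  2.73  0.32 -1.47] [ 0.433 -0.245  0.175] [ 0.506 -0.017  0.155]
[-7, -0, -12, 0, 0, 0], [-15, -0, -23, 0, 0, 0], [-22, -0, -35, 0, 0, 0], [-29, -0, -47, 0, 0, 0], [-30, 30, -43, 0, 0, 0], [-32, 59, -39, 0, 0, 0], [-33, 89, -35, 0, 0, 0], [-34, 119, -32, 0, 0, 0.01], [-35, 149, -28, 0, 0, 0.01], [-37, 178, -24, 0.01, 0, 0.01], 
24 0.045 1.3 [-0.12  0.68  0.05  2.33  2.82  0.29 -1.55] [-0.09  0.72  0.03  2.3   2.76  0.23 -1.48] [-0.09  0.72 -0.01  2.38  2.76  0.32 -1.5 ] [ 0.433 -0.245  0.175] [ 0.51  -0.018  0.136]
[-7, -0, -12, 0, 0, 0], [-15, -0, -23, 0, 0, 0], [-22, -0, -35, 0, 0, 0], [-29, -0, -47, 0, 0, 0], [-30, 30, -41, 0, 0.02, 0], [-30, 59, -35, 0, 0.03, 0], [-30, 89, -29, 0, 0.05, 0], [-31, 119, -23, 0, 0.07, 0.01], [-31, 149, -17, 0, 0.09, 0.01], [-32, 178, -11, 0, 0.1, 0.01],
```

>>> apply_moves:
  deltas:
    - [-7,0,-12,0,0,0,1]
    - [-15,0,-23,0,0,0,1]
    - [-22,0,-35,0,0,0,1]
    - [-29,0,-47,0,0,0,1]
    - [-30,30,-42,0,0,0,1]
    - [-31,59,-37,0,0.01,0,1]
    - [-31,89,-31,0,0.01,0,1]
    - [-32,119,-26,0,0.02,0.01,1]
    - [-33,149,-21,0,0.02,0.01,1]
    - [-34,178,-16,0.01,0.03,0.01,1]

```text
time: 13.3
tool_pos: [0.4894, -0.0744, 0.1505]
tcp_rot: [0.108, 0.959, -0.031, 0.259]
ft_force: [0.7, -1.3, -1.7]
finger_gap: 0.0609
grasp_force: 66.3
```

```bash
python3 - <<'E'
from nxt import *
from sim import *
L=x;p,R,q0=cur();off=p-fk2(q0,L)[0];print(o['finger_gap'],o['grasp_force'],o['ft_force'].round(1))
w2=tgt(*caster_tray(-.04,.05,28));w3=tgt(*caster_tray(-.036,.028,22))
P_=seg((p,R),w2,4)+seg(w2,w3,5);P_.append(w3)
t=track(q0,[(a-off,b) for a,b in P_],L,mode='box');print(t[3].round(2),t[9].round(2),(fk2(t[-1],L)[0]+off-w3[0])*1e3)
rows(P_,(p,R))
E
```

```text
q [ 0.26  0.69 -0.31  2.45  2.61  0.57 -1.19] p [ 0.489 -0.074  0.15 ] fk err mm [ 2.2  2.7 -2.3]
[ 0.333  0.005 -0.012  0.575  0.013 -0.012  0.385 -0.007  0.003 -0.001
  0.003 -0.002  0.283] [ 1.4  1.   0.3  2.   2.5 -2. ]
0.0608989723359008 66.29867805771937 [ 0.7 -1.3 -1.7]
[ 0.08  0.69 -0.27  2.39  2.45  0.51 -1.17] [ 0.06  0.72 -0.2   2.32  2.39  0.36 -1.1 ] [-8.73053461e-05 -2.97894285e-05 -8.91287730e-05]
[0, 15, 2, -0, 0.01, -0], [1, 30, 4, -0, 0.02, -0], [1, 44, 6, -0, 0.03, -0], [1, 59, 7, -0, 0.04, -0], [3, 59, 12, -0, 0.06, -0], [5, 59, 17, -0, 0.08, -0], [7, 59, 21, -0, 0.1, -0], [9, 59, 26, -0, 0.12, -0], [11, 59, 30, -0, 0.14, -0], [11, 59, 30, -0, 0.14, -0],
```

>>> apply_moves:
  deltas:
    - [0,15,2,0,0.01,0,1]
    - [1,30,4,0,0.02,0,1]
    - [1,44,6,0,0.03,0,1]
    - [1,59,7,0,0.04,0,1]
    - [1,59,7,0,0.04,0,1]
    - [1,59,7,0,0.05,0,1]
    - [1,59,7,0,0.06,0,1]
    - [1,59,7,0,0.07,0,1]
    - [1,59,7,0,0.08,0,1]
    - [1,59,7,0,0.08,0,1]

```text
time: 14.3
tool_pos: [0.5059, -0.019, 0.1445]
tcp_rot: [0.109, 0.969, -0.028, 0.222]
ft_force: [-0.1, 0.0, -0.6]
finger_gap: 0.0609
grasp_force: 66.3
```

```bash
python3 - <<'E'
from sim import *
o=readout.get_obs();print(o['tool_pos'].round(4),o['joints'].round(2))
a,d=snap('wrist');save('w4.png',a[:320,100:560],1.7)
P=cloud('wrist',d,o);h=cv2.cvtColor(a,cv2.COLOR_RGB2HSV)
R=Rn.from_quat(o['tcp_rot']).as_matrix()
# tray frame from tool
T2=R@TRR;O=o['tool_pos']+R@TRP
am=(h[...,1]>120)&(h[...,0]<18);s=(P-O)@T2*1e3
g=s[am&(abs(s[...,1])<50)&(abs(s[...,0])<80)]
w_=g[(g[:,2]>20)&(g[:,0]<-20)];print('rim y',[ (w_[abs(w_[:,0]-k)<5][:,1].min().round(1),w_[abs(w_[:,0]-k)<5][:,1].max().round(1)) for k in(-30,-40,-50,-60) if (abs(w_[:,0]-k)<5).sum()>4],'n max',np.percentile(w_[:,2],95),'nose x',np.percentile(g[:,0],1))
f=g[(abs(g[:,1])<20)];print('floor n',np.median(f[:,2]))
c=(P-CO)@np.stack([CX,CY,[0,0,1]],1)*1e3
print('nose in caster: y range',[np.percentile(c[am&(abs(s[...,0]+60)<5)&(s[...,2]>18)&(abs(s[...,1])<40)][:,1],k).round(1) for k in(1,99)])
lip=(h[...,1]>120)&(h[...,0]>100)&(h[...,0]<125)&(abs(c[...,2]-65)<4)&(abs(c[...,1])<45)&(c[...,0]>35)&(c[...,0]<90);q=c[lip]
print('lip x',np.percentile(q[:,0],[1,99]).round(1),'y',np.percentile(q[:,1],[1,99]).round(1),'z',np.median(q[:,2]).round(1))
b=(abs(c[...,2]-63.5)<3)&(c[...,0]>115)&(c[...,0]<150)&(abs(c[...,1])<60)&~am;q=c[b];print('bracket',len(q),np.percentile(q[:,0],[1,50,99]).round(1),np.percentile(q[:,1],[1,99]).round(1))
E
```

```text
[ 0.5059 -0.019   0.1445] [ 0.06  0.68 -0.23  2.36  2.41  0.42 -1.13]
rim y [(np.float64(-31.7), np.float64(30.4)), (np.float64(-31.8), np.float64(30.3)), (np.float64(-32.0), np.float64(30.1)), (np.float64(-31.8), np.float64(30.2))] n max 95.04288695654776 nose x -65.56827413782344
floor n 4.22621634625894
nose in caster: y range [np.float64(-28.3), np.float64(33.5)]
lip x [44.8 72.5] y [-30.7  29.3] z 65.0Traceback (most recent call last):
  File "<stdin>", line 16, in <module>
    return _quantile_unchecked(
        a, q, axis, out, overwrite_input, method, keepdims, weights)
    return _ureduce(a,
                    func=_quantile_ureduce_func,
    ...<5 lines>...
                    overwrite_input=overwrite_input,
                    method=method)
    r = func(a, **kwargs)
    result = _quantile(arr,
                       quantiles=q,
    ...<2 lines>...
                       out=out,
                       weights=wgt)
    slices_having_nans = np.isnan(arr[-1, ...])
                                  ~~~^^^^^^^^^
IndexError: index -1 is out of bounds for axis 0 with size 0
```

View pics/w4.png

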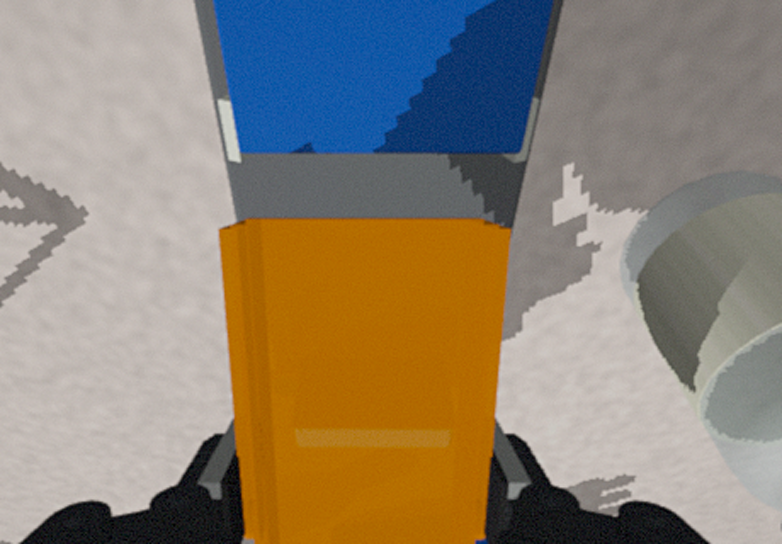

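```bash
cat >> sim.py <<'E'
TRP[1]-=.00075
import kin
kin.CO[:]=kin.CO-.0007*CY+.0005*CX
E
python3 - <<'E'
from sim import *
L=np.array(json.load(open('LM.json')));p,R,q0=cur();off=p-fk2(q0,L)[0]
w2=tgt(*caster_tray(-.04,.05,26));w3=tgt(*caster_tray(-.036,.028,22));w4=tgt(*caster_tray(-.02,.023,20))
P_=seg((p,R),w2,3)+seg(w2,w3,4)+seg(w3,w4,3)
t=track(q0,[(a-off,b) for a,b in P_],L,mode='box');print(t[9].round(2),np.abs(fk2(t[-1],L)[0]+off-w4[0]).max()*1e3)
for a,b in P_:
    d=R.T@(a-p)*1000;w=Rn.from_matrix(R.T@b).as_rotvec();print(d.round(1),w.round(3))
E
```

```text
[ 0.05  0.73 -0.2   2.33  2.38  0.34 -1.1 ] 0.001768080918562731
[-0.   1.   0.8] [-0.001 -0.002  0.   ]
[-0.1  1.9  1.5] [-0.002 -0.004  0.   ]
[-0.1  2.9  2.3] [-0.003 -0.005  0.001]
[2.4 2.9 7.8] [-0.003  0.012  0.001]
[ 4.9  2.9 13.3] [-0.003  0.029  0.001]
[ 7.4  3.  18.7] [-0.003  0.047  0.001]
[ 9.9  3.  24.2] [-0.003  0.064  0.001]
[14.9  3.  24.1] [-0.003  0.076  0.001]
[19.9  3.  24. ] [-0.003  0.088  0.   ]
[24.9  3.  23.8] [-0.003  0.099  0.   ]
```

>>> apply_moves:
  deltas:
    - [0,1.5,1,-0.001,-0.002,0,1]
    - [0,3,2,-0.003,-0.005,0,1]
    - [0,3,2.3,-0.003,-0.005,0,1]
    - [2.4,3,7.8,-0.003,0.012,0.001,1]
    - [4.9,3,13.3,-0.003,0.029,0.001,1]
    - [7.4,3,18.7,-0.003,0.047,0.001,1]
    - [9.9,3,24.2,-0.003,0.064,0.001,1]
    - [14.9,3,24.1,-0.003,0.076,0.001,1]
    - [20,3,24,-0.003,0.088,0,1]
    - [25,3,23.8,-0.003,0.1,0,1]

```text
time: 15.35
tool_pos: [0.4937, -0.0128, 0.1118]
tcp_rot: [0.109, 0.979, -0.02, 0.172]
ft_force: [-0.3, 0.4, -1.9]
finger_gap: 0.0608
grasp_force: 66.3
```

```bash
cat > st.py <<'E'
from sim import *
def state(look=True):
    o=readout.get_obs();R=Rn.from_quat(o['tcp_rot']).as_matrix();C=np.stack([CX,CY,[0,0,1]],1)
    T2=C.T@R@TRR;O=C.T@(o['tool_pos']+R@TRP-kin.CO)*1e3
    print('t',o['time'],'tray cmd in caster',O.round(1),'tilt',np.degrees(np.arctan2(T2[2,0],-T2[0,0])).round(1),'roll',T2[2,1].round(3),'yaw',T2[1,0].round(3),'F caster',(C.T@o['ft_force']).round(1),'gap',round(o['finger_gap'],4),'q',o['joints'].round(2))
    if not look:return o
    a,d=snap('wrist');P=cloud('wrist',d,o);h=cv2.cvtColor(a,cv2.COLOR_RGB2HSV);c=(P-kin.CO)@C*1e3
    bl=(h[...,1]>120)&(h[...,0]>100)&(h[...,0]<125)&(c[...,0]>30)&(c[...,0]<110)&(abs(c[...,1])<45)
    q=c[bl&(abs(c[...,2]-65)<4)]
    if len(q)>20:print('lip n',len(q),'x',np.percentile(q[:,0],[1,99]).round(1),'y',np.percentile(q[:,1],[1,99]).round(1))
    s=(P-o['tool_pos']-R@TRP)@(R@TRR)*1e3
    am=(h[...,1]>120)&(h[...,0]<18)&(abs(s[...,1])<45)&(abs(s[...,0])<75)&(s[...,2]<40)
    g=s[am&(s[...,0]<-20)];print('tray rel: nose x',np.percentile(g[:,0],1).round(1),'rim y',np.percentile(g[g[:,2]>20][:,1],[1,99]).round(1),'floor n',np.median(g[abs(g[:,1])<20][:,2]).round(1))
    q=c[am&(s[...,0]<-20)&(s[...,2]>20)];print('tray caster y',np.percentile(q[:,1],[1,99]).round(1)) if len(q) else 0
    return o
E
python3 -c "
from st import *
state()"
```

```text
t 15.35 tray cmd in caster [-18.8  -0.3  44.8] tilt 19.9 roll -0.0 yaw -0.001 F caster [ 0.4 -0.4 -1.9] gap 0.0608 q [ 0.05  0.73 -0.2   2.34  2.38  0.35 -1.1 ]
lip n 17945 x [45.3 74. ] y [-30.   29.7]
tray rel: nose x -52.2 rim y [-31.2  30. ] floor n 39.6
tray caster y [-30.3  30.9]
```

>>> apply_moves:
  deltas:
    - [3.5,0.3,-1.3,0,0,0,1]
    - [7,0.3,-2.6,0,0,0,1]
    - [10,0.3,-3.7,0,0,0,1]
    - [13,0.3,-4.7,0,0,0,1]
    - [16,0.3,-5.8,0,0,0,1]
    - [18,0.3,-6.5,0,0,0,1]
    - [18,0.3,-6.5,0,0,0,1]
    - [18,0.3,-6.5,0,0,0,1]
    - [18,0.3,-6.5,0,0,0,1]
    - [18,0.3,-6.5,0,0,0,1]

```text
time: 16.4
tool_pos: [0.4785, -0.009, 0.1128]
tcp_rot: [0.11, 0.978, -0.021, 0.176]
ft_force: [6.3, -0.9, -4.3]
finger_gap: 0.0611
grasp_force: 66.2
```

```bash
python3 - <<'E'
from st import *
o=state()
L=np.array(json.load(open('LM.json')));p,R,q0=cur();off=p-fk2(q0,L)[0]
P_=[]
for k in range(1,11):
    th=20-1.6*k;t_=np.radians(th)
    ox=.0718-.065*np.cos(t_)-.030*np.sin(t_)   # nose top corner at x=71.8
    P_.append(tgt(*caster_tray(ox,.0215,th)))
t=track(q0,[(a-off,b) for a,b in P_],L,mode='box');print(t[-1].round(2),np.abs(fk2(t[-1],L)[0]+off-P_[-1][0]).max()*1e3)
for a,b in P_:
    d=R.T@(a-p)*1000;w=Rn.from_matrix(R.T@b).as_rotvec();print(d.round(1),w.round(3))
E
```

```text
t 16.4 tray cmd in caster [-3.6 -0.6 46. ] tilt 20.3 roll -0.0 yaw -0.0 F caster [-6.4 -0.5 -4.3] gap 0.0611 q [ 0.06  0.73 -0.24  2.38  2.4   0.4  -1.14]
lip n 16816 x [55.9 85.2] y [-30.   29.7]
tray rel: nose x -48.7 rim y [-31.   30.9] floor n 37.6
tray caster y [-31.4  30.5]
[ 0.28  0.78 -0.47  2.17  1.12  0.39  0.22] 0.09219389714260062
[ 3.  -0.6  2.2] [-0.001  0.033  0.   ]
[ 1.9 -0.6  3.9] [-0.001  0.061  0.   ]
[ 0.8 -0.6  5.5] [-0.001  0.089 -0.   ]
[-0.3 -0.6  7.2] [-0.001  0.117 -0.   ]
[-1.2 -0.6  9. ] [-0.001  0.145 -0.   ]
[-2.1 -0.6 10.8] [-0.001  0.173 -0.   ]
[-3.  -0.6 12.6] [-0.001  0.201 -0.   ]
[-3.8 -0.6 14.5] [-0.001  0.229 -0.   ]
[-4.5 -0.6 16.5] [-0.001  0.257 -0.   ]
[-5.2 -0.6 18.4] [-0.001  0.284 -0.   ]
```

>>> apply_moves:
  deltas:
    - [2.4,-0.3,0,0,0,0,1]
    - [4.9,-0.6,0,0,0,0,1]
    - [4.1,-0.6,2.2,0,0.033,0,1]
    - [2.6,-0.6,4.5,0,0.07,0,1]
    - [1.2,-0.6,6.8,0,0.11,0,1]
    - [-0.2,-0.6,9.2,0,0.15,0,1]
    - [-1.5,-0.6,11.6,0,0.187,0,1]
    - [-2.6,-0.6,14,0,0.222,0,1]
    - [-3.4,-0.6,16,0,0.25,0,1]
    - [-4.1,-0.6,18,0,0.28,0,1]

```text
time: 17.45
tool_pos: [0.4878, -0.0115, 0.0974]
tcp_rot: [0.11, 0.993, -0.006, 0.036]
ft_force: [7.6, -6.7, -7.2]
finger_gap: 0.061
grasp_force: 66.9
```

```bash
python3 - <<'E'
from st import *
o=state()
p,R,q0=cur()
for ox,th,bz in((.005,2,.0205),(.004,0,.0195),(.001,0,.019)):
    a,b=tgt(*caster_tray(ox,bz,th));d=R.T@(a-p)*1000;w=Rn.from_matrix(R.T@b).as_rotvec();print(d.round(1),w.round(3))
E
```

```text
t 17.45 tray cmd in caster [ 6.4 -0.2 26.1] tilt 4.0 roll -0.002 yaw -0.002 F caster [-8.9  4.8 -7.2] gap 0.061 q [ 0.23  0.78 -0.42  2.16  1.07  0.36  0.26]
lip n 18379 x [61.5 90.7] y [-30.   29.9]
tray rel: nose x -48.4 rim y [-31.4  29.2] floor n 4.2
tray caster y [-29.3  31.3]
[-2.3  0.2  3. ] [ 0.001  0.033 -0.   ]
[-5.6  0.2  6.4] [ 0.001  0.068 -0.   ]
[-8.6  0.2  7.2] [ 0.001  0.068 -0.   ]
```

>>> apply_moves:
  deltas:
    - [-1,0.1,1.5,0,0.016,0,1]
    - [-2,0.2,3,0.001,0.033,0,1]
    - [-3,0.2,4.6,0.001,0.05,0,1]
    - [-4.5,0.2,6,0.001,0.068,0,1]
    - [-5.5,0.2,7,0.001,0.07,0,1]
    - [-6.5,0.2,8,0.001,0.07,0,1]
    - [-8,0.2,9,0.001,0.07,0,1]
    - [-9.5,0.2,10,0.001,0.07,0,1]
    - [-10,0.2,10,0.001,0.07,0,1]
    - [-10,0.2,10,0.001,0.07,0,1]

```text
time: 18.5
tool_pos: [0.4947, -0.0129, 0.0911]
tcp_rot: [0.111, 0.994, -0.003, 0.001]
ft_force: [-11.2, -2.9, 46.2]
finger_gap: 0.061
grasp_force: 73.4
```

```bash
python3 - <<'E'
from st import *
o=state()
E
```

```text
t 18.5 tray cmd in caster [ 4.5 -0.1 19.6] tilt -0.0 roll -0.003 yaw 0.0 F caster [10.3  5.3 46.2] gap 0.061 q [ 0.32  0.83 -0.53  2.09  0.95  0.48  0.4 ]
lip n 19371 x [58.  87.3] y [-30.  30.]
tray rel: nose x -49.1 rim y [-31.4  28.2] floor n 4.3
tray caster y [-28.5  31.1]
```

>>> apply_moves:
  deltas:
    - [-0.5,0,-2,0,0,0,1]
    - [-1,0,-3.2,0,0,0,1]
    - [-1,0,-3.2,0,0,0,1]
    - [-1,0,-3.2,0,0,0,1]
    - [-1,0,-3.2,0,0,0,0.2]
    - [-1,0,-3.2,0,0,0,-1]
    - [-1,0,-3.2,0,0,0,-1]
    - [-1,0,-3.2,0,0,0,-1]
    - [-1,0,-3.2,0,0,0,-1]
    - [-1,0,-3.2,0,0,0,-1]

```text
time: 19.55
tool_pos: [0.4966, -0.0136, 0.0902]
tcp_rot: [0.111, 0.994, -0.002, -0.0]
ft_force: [-0.0, 0.5, 0.6]
finger_gap: 0.0853
grasp_force: 0.0
```

```bash
python3 - <<'E'
from st import *
o=state()
a,d=load('wrist');C=np.stack([CX,CY,[0,0,1]],1);P=cloud('wrist',d,o);c=(P-kin.CO)@C*1e3;h=cv2.cvtColor(a,cv2.COLOR_RGB2HSV)
am=(h[...,1]>120)&(h[...,0]<18)&(abs(c[...,1])<45)&(abs(c[...,0])<80)&(c[...,2]<70)
f=c[am&(abs(c[...,1])<22)];A=np.c_[f[:,:2],np.ones(len(f))];print('floor plane',np.linalg.lstsq(A,f[:,2],rcond=None)[0].round(3),len(f))
r_=c[am&(c[...,2]>44)];print('rim x',np.percentile(r_[:,0],[1,99]).round(1),'z',np.percentile(r_[:,2],[50,95]).round(1))
save('w5.png',a[:330,120:540],1.7)
E
```

```text
t 19.55 tray cmd in caster [ 2.7 -0.1 18.7] tilt -0.2 roll -0.002 yaw -0.001 F caster [ 0.1 -0.4  0.6] gap 0.0853 q [ 0.32  0.84 -0.53  2.08  0.94  0.49  0.41]
lip n 19044 x [52.4 81.6] y [-30.  30.]
tray rel: nose x -44.7 rim y [-31.1  31.1] floor n 5.7
tray caster y [-31.2  31. ]
floor plane [-0.0000e+00 -1.0000e-03  2.4509e+01] 65
rim x [-33.6  47.2] z [49.5 55.4]
```

View pics/w5.png

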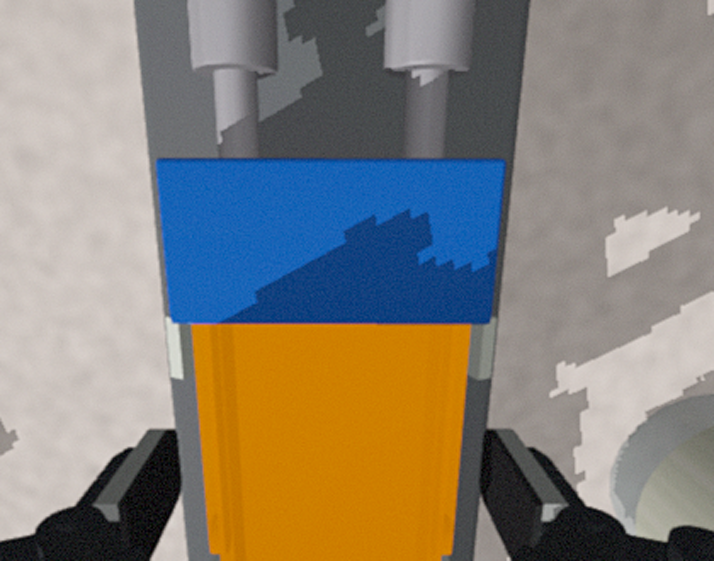

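```bash
python3 - <<'E'
from nxt import *
from sim import *
L=x;p,R,q0=cur();off=p-fk2(q0,L)[0]
rr=[[0,0,-50,0,0,0],[0,0,-100,0,0,0],[0,0,-150,0,0,.14],[5,40,-190,0,0,.28],[12,85,-210,0,0,.42],[18,130,-210,0,0,.56],[24,175,-210,0,0,.70],[30,220,-210,0,0,.84],[36,265,-210,0,0,.98],[40,305,-210,0,0,1.12],[44.5,340,-210,0,0,1.26],[44.5,340,-210,0,0,1.35],[44.5,340,-210,0,0,1.35],[44.5,340,-210,0,0,1.35]]
t=track(q0,rel((p-off,R),rr),L,mode='box')
for k in(2,5,9,13):print(t[k].round(2),(fk2(t[k],L)[0]+off).round(3))
e=fk2(t[-1],L);print((e[0]+off).round(3),e[1].round(2))
E
```

```text
q [ 0.32  0.84 -0.53  2.08  0.94  0.49  0.41] p [ 0.497 -0.014  0.09 ] fk err mm [ 7.8  5.4 -6.8]
[ 0.334  0.004 -0.013  0.574  0.012 -0.013  0.386 -0.005  0.003 -0.001
  0.002 -0.002  0.282] [ 1.   1.6 -1.2  8.9  7.2 -8.7]
[ 0.48  0.61 -0.76  2.    0.6   0.78  0.56] [ 0.497 -0.013  0.239]
[ 0.2   0.53 -0.7   1.88  0.43  0.9   0.08] [0.508 0.115 0.3  ]
[-0.23  0.6  -0.52  1.66  0.35  0.98 -0.65] [0.525 0.293 0.299]
[-0.32  0.62 -0.46  1.6   0.32  0.99 -0.88] [0.528 0.328 0.299]
[0.528 0.328 0.299] [[ 0.  1. -0.]
 [ 1. -0. -0.]
 [-0. -0. -1.]]
```

>>> apply_moves:
  deltas:
    - [0,0,-50,0,0,0,-1]
    - [0,0,-100,0,0,0,-1]
    - [0,0,-150,0,0,0.14,-1]
    - [5,40,-190,0,0,0.28,-1]
    - [12,85,-210,0,0,0.42,-1]
    - [18,130,-210,0,0,0.56,-1]
    - [24,175,-210,0,0,0.7,-1]
    - [30,220,-210,0,0,0.84,-1]
    - [36,265,-210,0,0,0.98,-1]
    - [40,305,-210,0,0,1.12,-1]

```text
time: 20.6
tool_pos: [0.5246, 0.2959, 0.2993]
tcp_rot: [0.624, 0.782, -0.001, 0.001]
ft_force: [0.6, -0.6, -0.1]
finger_gap: 0.0854
grasp_force: 0.0
```

```bash
python3 - <<'E'
from h import *
go([.529,.327,.30],rot([0,0,-1],[1,0,0]))
E
```

```text
delta mm [29.4 11.2 -0.8] rv [-0.001  0.003  0.224] dist 31.0 ang 12.8
```

>>> apply_moves:
  deltas:
    - [15,6,0,0,0,0.11,-1]
    - [29,11,0,0,0,0.224,-1]
    - [29,11,0,0,0,0.224,-1]
    - [29,11,0,0,0,0.224,-1]
    - [29,11,0,0,0,0.224,-1]
    - [29,11,0,0,0,0.224,-1]
    - [29,11,0,0,0,0.224,-1]
    - [29,11,0,0,0,0.224,-1]
    - [29,11,0,0,0,0.224,-1]
    - [29,11,0,0,0,0.224,-1]

```text
time: 21.6
tool_pos: [0.5295, 0.3239, 0.2993]
tcp_rot: [0.706, 0.709, -0.001, 0.001]
ft_force: [0.5, -0.0, -0.3]
finger_gap: 0.085
grasp_force: 0.0
```

```bash
python3 - <<'E'
from h import *
o=readout.get_obs();a,d=snap('wrist');save('w6.png',a[20:360,80:560],1.6)
P=cloud('wrist',d,o);h=cv2.cvtColor(a,cv2.COLOR_RGB2HSV)
m=(h[...,1]>120)&(h[...,0]>105)&(h[...,0]<135)&(abs(P[...,0]-.529)<.06)&(abs(P[...,1]-.327)<.08)
q=P[m];print(len(q))
for lo,hi in((.136,.147),(.1,.11),(.06,.095)):
    t=q[(q[:,2]>lo)&(q[:,2]<hi)]
    if len(t)>5:print(lo,len(t),t.min(0).round(4),t.max(0).round(4),'med',np.median(t,0).round(4),cv2.minAreaRect((t[:,:2]*1000).astype(np.float32)))
go([.529,.327,.30],rot([0,0,-1],[1,0,0]),o)
E
```

```text
3371
0.136 557 [0.526  0.3072 0.1361] [0.5341 0.3539 0.143 ] med [0.53   0.3319 0.1409] ((530.0493774414062, 330.53948974609375), (7.775427341461182, 46.64555358886719), 0.5263121724128723)
0.1 406 [0.5255 0.2817 0.1028] [0.5349 0.3801 0.11  ] med [0.53   0.3623 0.1049] ((530.1604614257812, 330.9398193359375), (7.818292617797852, 98.4701919555664), 1.0732662677764893)
delta mm [ 3.1 -0.5 -0.7] rv [-0.     0.003  0.004] dist 3.0 ang 0.3
```

View pics/w6.png

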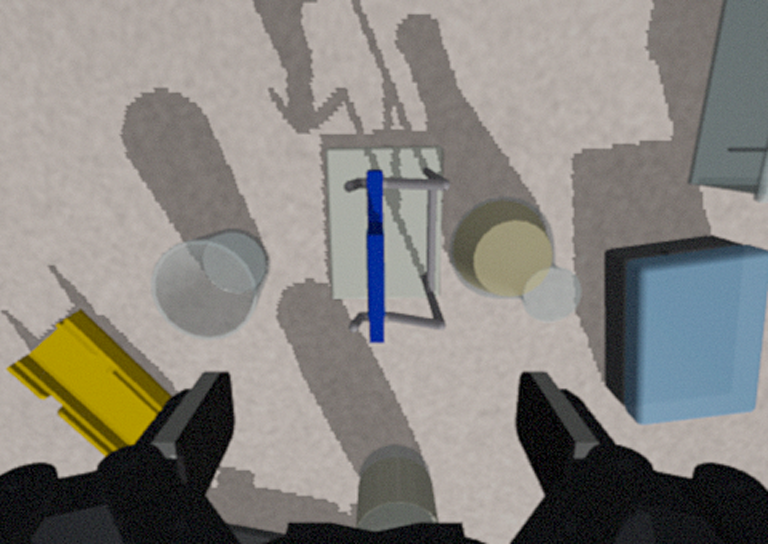

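>>> apply_moves:
  deltas:
    - [4,0.5,35,0,0.003,-0.01,-0.3]
    - [6.8,0.5,70,0,0.003,-0.01,-0.3]
    - [6.8,0.5,95,0,0.003,-0.01,-0.3]
    - [6.8,0.5,108,0,0.003,-0.01,-0.3]
    - [6.8,0.5,116,0,0.003,-0.01,-0.3]
    - [6.8,0.5,116,0,0.003,-0.01,-0.3]
    - [6.8,0.5,116,0,0.003,-0.01,1]
    - [6.8,0.5,116,0,0.003,-0.01,1]
    - [6.8,0.5,116,0,0.003,-0.01,1]
    - [6.8,0.5,116,0,0.003,-0.01,1]

```text
time: 22.65
tool_pos: [0.5303, 0.3307, 0.1842]
tcp_rot: [0.702, 0.712, 0.001, 0.0]
ft_force: [0.3, -0.6, 3.8]
finger_gap: 0.0067
grasp_force: 61.0
```

```bash
python3 - <<'E'
from nxt import *
from sim import *
L=x;p,R,q0=cur();off=p-fk2(q0,L)[0];print(o['finger_gap'],o['grasp_force'],R.round(3).tolist())
Rp=rot([0,0,-1],-CX)   # tool y along -CX => (.975,-.223)
N=kin.CO-.022*CX+np.array([0,0,.04])
V=N+CY*.085;V[2]=.28
w1=(p+[0,0,.10],R);wv=(V,Rp);wp=(N+[0,0,.088],Rp)
P_=seg((p,R),w1,3)+seg(w1,wv,11)+[wv]*2+seg(wv,(N+[0,0,.15],Rp),5)+seg((N+[0,0,.15],Rp),wp,5)
t=track(q0,[(a-off,b) for a,b in P_],L,mode='box')
for k in(2,9,15,20,25):print(k,t[k].round(2),((fk2(t[k],L)[0]+off-P_[k][0])*1e3).round(1),P_[k][0].round(3))
rows(P_[:10],(p,R))
E
```

```text
q [-0.36  0.76 -0.4   1.69  0.4   0.77 -0.94] p [0.53  0.331 0.184] fk err mm [ 4.7  9.7 -7.2]
[ 0.334  0.003 -0.013  0.57   0.009 -0.013  0.385 -0.005  0.003 -0.001
  0.002 -0.002  0.281] [ 8.1  6.9 -7.8  5.2 12.1 -8.5]
0.006660977577510857 60.97429633140564 [[-0.014, 1.0, 0.001], [1.0, 0.014, 0.001], [0.001, 0.001, -1.0]]
2 [-0.33  0.64 -0.45  1.61  0.32  0.96 -0.88] [-0.1 -0.  -0. ] [0.53  0.331 0.284]
9 [ 0.13  0.49 -0.43  1.92  0.28  0.79 -0.59] [-0.1  0.  -0. ] [0.512 0.055 0.282]
15 [ 0.42  0.49 -0.4   1.93  0.26  0.77 -0.36] [-0.  0. -0.] [ 0.502 -0.103  0.28 ]
20 [ 0.19  0.63 -0.32  1.98  0.35  0.58 -0.59] [-0. -0.  0.] [ 0.521 -0.02   0.19 ]
25 [ 0.14  0.73 -0.25  2.01  0.4   0.44 -0.64] [-0. -0.  0.] [ 0.521 -0.02   0.128]
[0, 0, -33, 0, 0, 0], [0, 0, -67, 0, 0, 0], [0, 0, -100, 0, 0, 0], [-39, -3, -100, 0, -0, 0.02], [-79, -6, -99, 0, -0, 0.04], [-118, -9, -99, 0, -0, 0.07], [-157, -12, -99, 0, -0, 0.09], [-197, -15, -98, 0, -0, 0.11], [-236, -19, -98, 0, -0, 0.13], [-275, -22, -97, 0, -0, 0.15],
```

>>> apply_moves:
  deltas:
    - [0,0,-25,0,0,0,1]
    - [0,0,-60,0,0,0,1]
    - [0,0,-100,0,0,0,1]
    - [-39,-3,-100,0,0,0.02,1]
    - [-79,-6,-99,0,0,0.04,1]
    - [-118,-9,-99,0,0,0.07,1]
    - [-157,-12,-99,0,0,0.09,1]
    - [-197,-15,-98,0,0,0.11,1]
    - [-236,-19,-98,0,0,0.13,1]
    - [-275,-22,-97,0,0,0.15,1]

```text
time: 23.65
tool_pos: [0.5114, 0.0536, 0.2806]
tcp_rot: [0.754, 0.657, 0.0, 0.0]
ft_force: [0.5, -0.6, 0.3]
finger_gap: 0.007
grasp_force: 60.5
```

```bash
python3 - <<'E'
from sim import *
Rp=rot([0,0,-1],-CX);V=kin.CO-.022*CX+CY*.085;V[2]=.28;print(readout.get_obs()['finger_gap']);go(V,Rp)
E
```

```text
0.007020215562950053
delta mm [-156.    12.1    0.7] rv [0.    0.    0.088] dist 156.0 ang 5.1
```

>>> apply_moves:
  deltas:
    - [-40,3,0,0,0,0.02,1]
    - [-80,6,0,0,0,0.05,1]
    - [-120,9,0,0,0,0.07,1]
    - [-156,12,0,0,0,0.088,1]
    - [-156,12,0,0,0,0.088,1]
    - [-156,12,0,0,0,0.088,1]
    - [-156,12,0,0,0,0.088,1]
    - [-156,12,0,0,0,0.088,1]
    - [-156,12,0,0,0,0.088,1]
    - [-156,12,0,0,0,0.088,1]

```text
time: 24.65
tool_pos: [0.5026, -0.1002, 0.2803]
tcp_rot: [0.781, 0.624, -0.0, -0.0]
ft_force: [-1.0, -0.5, -1.5]
finger_gap: 0.0072
grasp_force: 60.4
```

```bash
python3 - <<'E'
from sim import *
o=readout.get_obs();a,d=snap('wrist');save('w7.png',a[:340,60:580],1.5)
Rp=rot([0,0,-1],-CX);V=kin.CO-.022*CX+CY*.085;V[2]=.28;go(V,Rp,o)
C=np.stack([CX,CY,[0,0,1]],1);P=cloud('wrist',d,o);c=(P-kin.CO)@C*1e3;h=cv2.cvtColor(a,cv2.COLOR_RGB2HSV)
am=(h[...,1]>120)&(h[...,0]<18)&(abs(c[...,1])<45)&(abs(c[...,0])<80)&(c[...,2]<60)
f=c[am&(abs(c[...,1])<22)];A=np.c_[f[:,:2],np.ones(len(f))];print('floor',np.linalg.lstsq(A,f[:,2],rcond=None)[0].round(4),len(f))
r_=c[am&(c[...,2]>46)];print('rim x',np.percentile(r_[:,0],[.5,99.5]).round(1),'y',np.percentile(r_[:,1],[.5,99.5]).round(1),'z',np.percentile(r_[:,2],[5,50,95]).round(1))
for sg in(-1,1):
    t=r_[r_[:,1]*sg>20];hst,_=np.histogram(t[:,0],np.arange(-70,72,2));print(sg,hst.tolist())
# comb in tool frame
R=Rn.from_quat(o['tcp_rot']).as_matrix();s=(P-o['tool_pos'])@R*1e3
b=(h[...,1]>120)&(h[...,0]>105)&(h[...,0]<135)&(abs(s[...,0])<60)&(abs(s[...,1])<20)&(s[...,2]<120)&(s[...,2]>30);q=s[b];print('comb',len(q))
t=q[(q[:,2]>74)&(q[:,2]<95)];
if len(t):print(t.min(0).round(1),t.max(0).round(1),np.median(t,0).round(1),cv2.minAreaRect(t[:,:2].astype(np.float32)))
E
```

```text
delta mm [-2.5  0.   0.3] rv [-0.     0.     0.003] dist 2.0 ang 0.2
floor [-5.40000e-02  2.30000e-03  2.61473e+01] 261
rim x [-66.9  54. ] y [-31.   30.9] z [48.6 50.2 53.8]
-1 [0, 1, 10, 0, 0, 0, 0, 1, 0, 0, 0, 0, 0, 0, 0, 0, 0, 0, 1, 2, 2, 0, 0, 0, 0, 0, 0, 0, 1, 1, 0, 0, 1, 0, 0, 0, 0, 1, 0, 0, 0, 1, 0, 0, 0, 0, 1, 0, 0, 0, 0, 1, 0, 1, 1, 0, 2, 1, 2, 4, 4, 5, 0, 0, 0, 0, 0, 0, 0, 0]
1 [1, 0, 10, 6, 1, 2, 2, 1, 2, 1, 3, 2, 1, 2, 1, 1, 0, 1, 1, 3, 2, 0, 0, 0, 0, 0, 0, 2, 0, 3, 2, 2, 1, 1, 3, 3, 1, 1, 2, 2, 2, 1, 2, 1, 2, 2, 4, 2, 5, 1, 4, 3, 3, 3, 3, 2, 2, 3, 3, 4, 3, 7, 1, 0, 0, 0, 0, 0, 0, 0]
comb 3156
[21.4 -3.7 74.1] [50.2  4.6 87.7] [36.8  0.5 79.4] ((35.8155517578125, 0.506920576095581), (28.768192291259766, 8.219995498657227), 0.4435856342315674)
```

View pics/w7.png

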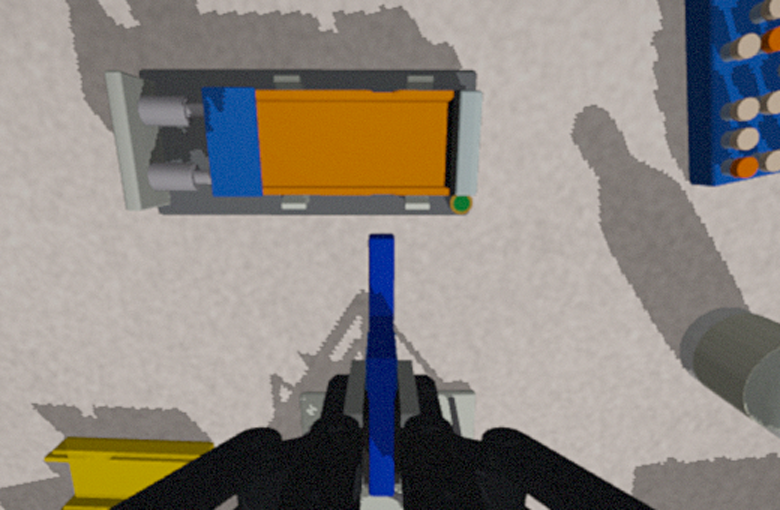

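```bash
python3 - <<'E'
from sim import *
o=readout.get_obs();a,d=load('wrist')
C=np.stack([CX,CY,[0,0,1]],1);P=cloud('wrist',d,o);c=(P-kin.CO)@C*1e3;h=cv2.cvtColor(a,cv2.COLOR_RGB2HSV)
am=(h[...,1]>120)&(h[...,0]<18)&(abs(c[...,1])<45)&(abs(c[...,0])<80)&(c[...,2]<60)
print(am.sum())
V,U=np.where(am);print(U.min(),U.max(),V.min(),V.max())
for k in range(-65,50,10):
    t=c[am&(abs(c[...,0]-k)<5)];f=t[(abs(t[:,1])<25)];r1=t[(abs(abs(t[:,1])-29)<1.7)]
    print(k,len(t),'floor',len(f),np.median(f[:,2]).round(1) if len(f) else '', 'rim',len(r1),np.percentile(r1[:,2],[25,50,75]).round(1) if len(r1) else '')
b=(abs(c[...,2]-20)<6)&(abs(abs(c[...,1])-42)<4)&(abs(c[...,0])<60);q=c[b];print('base',np.linalg.lstsq(np.c_[q[:,:2],np.ones(len(q))],q[:,2],rcond=None)[0].round(4))
E
```

```text
952
231 363 59 130
-65 167 floor 103 31.1 rim 16 [50.  51.5 53.9]
-55 60 floor 10 24.0 rim 9 [50.1 50.2 50.6]
-45 62 floor 7 24.2 rim 9 [49.7 50.  50.2]
-35 50 floor 8 24.5 rim 10 [49.7 49.9 50.7]
-25 59 floor 10 24.3 rim 5 [46.3 47.1 47.8]
-15 49 floor 6 23.8 rim 8 [48.3 49.8 50.4]
-5 62 floor 19 24.1 rim 12 [49.4 50.1 50.4]
5 52 floor 9 24.6 rim 13 [49.7 50.4 50.7]
15 53 floor 10 24.6 rim 14 [24.4 48.8 49.5]
25 62 floor 12 24.4 rim 18 [49.5 50.2 50.5]
35 70 floor 18 24.1 rim 22 [42.4 49.7 50.9]
45 87 floor 21 24.2 rim 25 [49.4 49.9 50.5]
base [-1.10000e-03  1.00000e-03  2.00294e+01]
```

```bash
python3 - <<'E'
from sim import *
Rp=rot([0,0,-1],-CX)@Rn.from_rotvec([0,0,-.005]).as_matrix();N=kin.CO-.022*CX+np.array([0,0,.04])+.0005*CX
go(N+[0,0,.15],Rp);go(N+[0,0,.105],Rp)
E
```

```text
delta mm [82.8 -0.3 90.3] rv [-0.     0.    -0.003] dist 123.0 ang 0.2
delta mm [ 82.8  -0.3 135.3] rv [-0.     0.    -0.003] dist 159.0 ang 0.2
```

>>> apply_moves:
  deltas:
    - [30,0,0,0,0,0,1]
    - [60,0,15,0,0,0,1]
    - [83,-0.3,45,0,0,-0.003,1]
    - [83,-0.3,80,0,0,-0.003,1]
    - [83,-0.3,110,0,0,-0.003,1]
    - [83,-0.3,128,0,0,-0.003,1]
    - [83,-0.3,135,0,0,-0.003,1]
    - [83,-0.3,135,0,0,-0.003,1]
    - [83,-0.3,135,0,0,-0.003,1]
    - [83,-0.3,135,0,0,-0.003,1]

```text
time: 25.7
tool_pos: [0.5214, -0.02, 0.1464]
tcp_rot: [0.781, 0.625, 0.001, 0.001]
ft_force: [0.6, -0.3, -0.3]
finger_gap: 0.0072
grasp_force: 60.4
```

```bash
python3 - <<'E'
from sim import *
o=readout.get_obs();print(o['ft_force'].round(1))
Rp=rot([0,0,-1],-CX)@Rn.from_rotvec([0,0,-.005]).as_matrix();N=kin.CO-.022*CX+np.array([0,0,.04])+.0005*CX
go(N+[0,0,.089],Rp)
a,d=snap('wrist');C=np.stack([CX,CY,[0,0,1]],1);P=cloud('wrist',d,o);c=(P-kin.CO)@C*1e3;h=cv2.cvtColor(a,cv2.COLOR_RGB2HSV)
b=(h[...,1]>120)&(h[...,0]>105)&(h[...,0]<135)&(abs(c[...,0]+22)<12)&(abs(c[...,1])<60)&(c[...,2]>55)&(c[...,2]<72);q=c[b]
print('bar',len(q),np.percentile(q,[1,50,99],axis=0).round(1).tolist())
am=(h[...,1]>120)&(h[...,0]<18)&(abs(c[...,1]+31)<4)&(abs(c[...,0])<70)&(c[...,2]>47)&(c[...,2]<54)
hs,_=np.histogram(c[am][:,0],np.arange(-66,46,2));print(hs.tolist())
E
```

```text
[ 0.6 -0.3 -0.3]
delta mm [ 0.2 -0.9 17.4] rv [ 0.002 -0.    -0.001] dist 17.0 ang 0.1
bar 963 [[-27.0, -49.9, 60.7], [-22.8, -36.8, 67.0], [-18.3, -22.3, 70.8]]
[14, 0, 0, 0, 0, 0, 0, 0, 0, 0, 0, 0, 0, 0, 0, 0, 0, 0, 0, 0, 0, 0, 0, 0, 0, 0, 0, 0, 0, 0, 0, 0, 0, 0, 0, 0, 0, 0, 0, 0, 0, 0, 0, 0, 0, 0, 0, 0, 0, 0, 0, 0, 0, 0, 0]
```

>>> apply_moves:
  deltas:
    - [0.2,-0.9,4,0.002,0,0,1]
    - [0.2,-0.9,8,0.002,0,0,1]
    - [0.2,-0.9,12,0.002,0,0,1]
    - [0.2,-0.9,15,0.002,0,0,1]
    - [0.2,-0.9,17,0.002,0,0,1]
    - [0.2,-0.9,18,0.002,0,0,1]
    - [0.2,-0.9,18.5,0.002,0,0,1]
    - [0.2,-0.9,18.5,0.002,0,0,1]
    - [0.2,-0.9,18.5,0.002,0,0,1]
    - [0.2,-0.9,18.5,0.002,0,0,1]

```text
time: 26.75
tool_pos: [0.52, -0.0196, 0.1291]
tcp_rot: [0.781, 0.625, -0.001, 0.0]
ft_force: [-4.0, -0.3, 24.7]
finger_gap: 0.0072
grasp_force: 64.5
```

```bash
python3 - <<'E'
from sim import *
o=readout.get_obs();print(o['ft_force'].round(1))
Rp=rot([0,0,-1],-CX)@Rn.from_rotvec([0,0,-.005]).as_matrix();N=kin.CO-.022*CX+np.array([0,0,.04])+.0005*CX
go(N+[0,0,.089],Rp)
a,d=snap('wrist');C=np.stack([CX,CY,[0,0,1]],1);P=cloud('wrist',d,o);c=(P-kin.CO)@C*1e3;h=cv2.cvtColor(a,cv2.COLOR_RGB2HSV)
b=(h[...,1]>120)&(h[...,0]>105)&(h[...,0]<135)&(abs(c[...,0]+22)<12)&(abs(c[...,1])<60)&(c[...,2]>42)&(c[...,2]<56);q=c[b]
print('bar',len(q),np.percentile(q,[1,50,99],axis=0).round(1).tolist())
E
```

```text
[-4.  -0.3 24.7]
delta mm [0.1 0.6 0.1] rv [-0.001  0.001 -0.001] dist 1.0 ang 0.1
bar 977 [[-25.2, -49.8, 43.6], [-21.1, -37.1, 49.7], [-16.7, -22.3, 55.3]]
```

>>> apply_moves:
  deltas:
    - [0,0,-1.2,0,0,0,1]
    - [0,0,-1.5,0,0,0,1]
    - [0,0,-1.5,0,0,0,0]
    - [0,0,-1.5,0,0,0,0]
    - [0,0,-1.5,0,0,0,0]
    - [0,0,-1.5,0,0,0,0]
    - [0,0,-10,0,0,0,0]
    - [0,0,-30,0,0,0,0]
    - [0,0,-70,0,0,0,0]
    - [0,0,-110,0,0,0,0]

```text
time: 27.8
tool_pos: [0.5195, -0.0195, 0.238]
tcp_rot: [0.781, 0.625, -0.001, -0.001]
ft_force: [1.4, -0.6, 0.6]
finger_gap: 0.0424
grasp_force: 0.0
```

>>> apply_moves:
  deltas:
    - [-30,0,-40,0,0,0,0]
    - [-60,0,-50,0,0,0,0]
    - [-80,0,-50,0,0,0,0]
    - [-80,0,-50,0,0,0,0]
    - [-80,0,-50,0,0,0,0]
    - [-80,0,-50,0,0,0,0]
    - [-80,0,-50,0,0,0,0]
    - [-80,0,-50,0,0,0,0]
    - [-80,0,-50,0,0,0,0]
    - [-80,0,-50,0,0,0,0]

```text
time: 28.8
tool_pos: [0.5026, -0.0974, 0.2867]
tcp_rot: [0.781, 0.625, -0.001, -0.001]
ft_force: [-0.7, -0.4, -0.1]
finger_gap: 0.0426
grasp_force: 0.0
```

```bash
python3 - <<'E'
from sim import *
o=readout.get_obs();print(o['tool_pos'].round(3),o['ft_force'].round(1),o['finger_gap'])
a,d=snap('wrist');save('w8.png',a[:250,60:460],1.9);C=np.stack([CX,CY,[0,0,1]],1);P=cloud('wrist',d,o);c=(P-kin.CO)@C*1e3;h=cv2.cvtColor(a,cv2.COLOR_RGB2HSV)
bl=(h[...,1]>120)&(h[...,0]>100)&(h[...,0]<135)&(abs(c[...,1])<60)
for n,lo,hi in(('bar',42,56),('grip',80,92)):
    q=c[bl&(abs(c[...,0]+22)<14)&(c[...,2]>lo)&(c[...,2]<hi)];print(n,len(q),np.percentile(q,[1,50,99],axis=0).round(1).tolist())
q=c[bl&(c[...,0]>35)&(c[...,0]<95)&(abs(c[...,2]-65)<4)];print('lip x',np.percentile(q[:,0],[1,99]).round(1))
am=(h[...,1]>120)&(h[...,0]<18)&(abs(c[...,1])<45)&(abs(c[...,0])<80)&(c[...,2]<60)
for k in(-50,-40,0,15,30,45):
    t=c[am&(abs(c[...,0]-k)<5)];f=t[(abs(t[:,1])<25)];r1=t[(abs(abs(t[:,1])-29)<1.7)];print(k,np.median(f[:,2]).round(1),np.median(r1[:,2]).round(1))
E
```

```text
[ 0.503 -0.097  0.287] [-0.7 -0.4 -0.1] 0.04264348964024087
bar 443 [[-25.2, -48.9, 48.4], [-21.1, -28.6, 50.0], [-17.1, 48.6, 51.8]]
grip 524 [[-25.2, -22.5, 80.8], [-21.0, -1.3, 86.0], [-17.6, 22.6, 87.7]]
lip x [51.8 81.3]
-50 24.0 50.2
-40 24.1 51.0
0 24.3 50.0
15 23.8 50.2
30 23.9 50.3
45 24.0 49.9
```

View pics/w8.png

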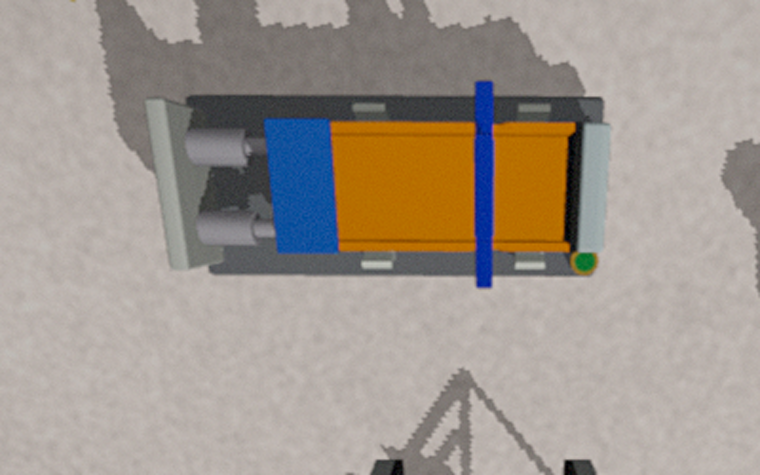

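The enlarged view shows the comb across the tray, with its bar at (484,185). The bar top is at 50 mm, so it is fully down in the notches. The tray floor is level and the dam is pressed back about 7–8 mm.

```bash
python3 -c "
from workcell import r
print(r.sign_off())"
```

```text
the job is handed in; nothing more can be done
None
```

The tray is loaded flat and gripped in the casting stand, the comb is seated in its notches and released, and the job was handed in at about 29 s; the sign-off returned no verdict.

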